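# Fit the intake grille in the suction box

### The arm

A 6-joint arm with a two-finger parallel gripper is mounted at the origin on a cart in front of the work surface, level with it; the furniture and walls round the work are solid. World frame = base frame: x ahead of the robot, y to its left, z up, the work surface at z = 0. Lengths are in m, angles in rad, forces in N, time in s.
With the tool pointing down it reaches from about 0.425 to 0.95 m from the base axis. Payload 3.5 kg.
Tool frame: the origin (TCP) lies on the centre line of the jaws, within the pads' length; the fingertips stand 25 mm ahead of it and the grasp point (between the pads) lies 6 mm ahead of it; y points along the fingers, z is the direction in which the jaws open and shut, and the axes are right-handed (so a half turn about y gives the same grasp; the last joint's range is limited). The gripper opens to 85 mm and grips with 20 to 120 N. Pads are 22 mm wide; open, the fingers measure 114 mm over their backs; the gripper's body (76 mm by 85 mm) begins 54 mm behind the grasp point. The pads swing forward as they close: fully open they stand 13 mm farther back than shut.
Start: joints at [-1.293, 0.286, 1.577, -0, 1.279, -0.15], TCP at [0.28, -0.614, 0.256] pointing down, gripper open.
Joint ranges: [-2.77, 2.77], [-0.9, 2.22], [0.21, 2.48], [-1.53, 4.67], [0.24, 2.81], [-2.84, 2.84]. Speed limits (rad/s): [2.79, 2.79, 3.14, 3.14, 3.14, 3.14].

### API

Orientations are given as a unit quaternion [x, y, z, w].
In Python, from plant import ctrl gives the robot as it stands.
- The arm moves only by the tool arm_command, never from a script. Its argument "steps" is a list of rows, each an object with "hand": the opening, from 0 (shut) to 1 (fully open); "travel": the shift along the tool's x, y, z in units of 0.3 m (1.0 is 0.3 m), a list of three; "rotation": the turn, a rotation vector about the tool's x, y, z in units of 30 degrees (1.0 is 30 degrees), a list of three. A call has 1 to 20 rows; each row shifts and turns the pose as measured when the row begins, along the tool's axes as they then stand; what a row does not reach is not made up. A row lasts 1/8 s, in which the tool goes at most 62.5 mm and 10.7 degrees, less where a joint would pass 70% of its speed; a pose out of reach is approached as far as the arm can. A call with a number of a shift or a turn outside -1 to 1 is refused whole. A call with a gripper value outside its range is refused whole. The fingers move at their own pace and stop on an object; "grip_force" is the grip in N (left out, the last holds). Time passes only in rows, so rows that do not move let the fingers close. It gives the time, the measured TCP pose, the force and the opening at its end, in the units of the state.
- ctrl.get_state(): the state, without advancing time (a new reading comes with each control period).
- ctrl.read_camera(name): name is "scene" or "top" or "wrist"; returns (picture, depth): 400x640x3 uint8, blue, green, red; 400x640 float32, m along the optical axis (not along the pixel's ray), 0 where there is no reading.
- ctrl.camera_params(name): a dict with "fx", "fy", "cx", "cy" (pixels), "distortion" ([k1, k2, p1, p2, k3] as OpenCV has them; the pictures are not rectified), "extrinsics" (4x4, takes a point from camera to world coordinates); the wrist camera has in their place "tool_from_camera" (4x4, takes a point from camera to tool coordinates, whose origin is the TCP and whose axes are the tool frame's). Camera axes: x right, y down, z forward; pixel columns grow to the right and rows downward; lengths in m; the calibration is good to about 2 mm. A picture is of the moment at which its call begins: read the wrist's pose just before it. camera_params takes no time and is no camera call.
- ctrl.sign_off(): hands the job in, once; it reports no verdict.
Trained networks look in the newest picture that a camera, given by its name, has taken for a name from the list of things; names that differ only in an ending like _2 or _b are one class to them, and where a whole thing is asked for, a point or a joint stands for the part that bears it (a point fixed in the world has none). Each returns a list of dicts, best first, with "score" (0 to 1); they miss things now and then, are a little off and sometimes report something else, mostly with a low value. They report only what shows in the picture. A call takes as long as a camera call.
- ctrl.masks_of(camera, thing): "region" (400x640 bool, what is visible of it) and "at" ([column, row] in pixels, amid what is visible of it).
The state is a dict: "time": time; "qpos": joint angles; "dq": joint speeds; "joint_efforts": joint torques, N m; "eef_pos": TCP position; "tcp_rot": TCP orientation; "contact_force": force on the tool from outside, world axes, zero at the start; "wrist_torque": the same for the moment, N m; "opening": opening from 0.0 (shut) to 1.0 (fully open).
Only numpy, scipy, OpenCV 4.12 (cv2) and the standard library are available. Lean on these libraries where they do the work, as an engineer would, in place of code of your own. Each camera call takes 0.05 s, during which the arm holds its last target.

### The job

Make the suction box ready for use: pull up the black spring knob on its lid and slide the lid fully open until the pin locks there. Then lay the blue slotted grille, bar upwards, in the uncovered port (do not drop it in) and press it down until it sits level and flush with the box's top. Leave the orange blanking plate and the other things where they are.

Things in the scene. Friction and masses are not known exactly. Their poses are not given: they have to be found in the camera images.
- suction_box: white suction box fixed to the bench, 164 (x) x 216 (y) x 45 mm; origin at the centre of its underside, z up. Its top is flat at 45 mm; two guide lips along its x edges rise to 54 mm. The port, a rectangular opening in the top, 106 (x) x 76 (y) mm with a 4 mm wide 45-degree lead-in, is under the lid at the start. A hose spigot sticks out 34 mm at the +y end.
- port (a point): centre of the port's mouth, level with the box's top, at box-frame (-14, -50, 45) mm; axes as the box's. Inside, two black seal strips carry the grille 6 mm too high when it is just laid in; pressed home on them, the grille's 8 mm plate is flush with the box's top
- lid (a joint): travel in m of the flat aluminium lid (148 x 88 x 4 mm, its top 50 mm above the bench) along the box's +y direction: 0 = closed over the port and locked, 0.090 = fully open (end stop at 0.0905); friction about 1.5 N
- lid_mid (a point): middle of the lid's top face; moves with the lid
- plunger (a joint): lift in m of the spring plunger on the lid: 0 = pin down. The 8 mm pin stands 8 mm deep in a hole of the box: the lid slides only while the knob is up by 9 to 13 mm (stop at 14; spring 5 N at rest, 7 N lifted). Let go, it springs down; at full open the pin drops into a second hole and locks the lid open (reads 0 again)
- knob (a point): middle of the round black plunger knob with a red dot on top, 25 mm across, grip from 9 mm below to 12 mm above this point, which is 70 mm above the bench when the pin is down. It stands on the lid near its +x edge, the far one (box-frame x = 57 mm), and moves with the lid; free to grip from above from any side
- seal_near (a joint): how far (m) the black rubber seal strip at the port's -x end (48 mm from its centre) is pushed down: 0 = up, 0.006 = home on a firm stop. Carries the laid grille's weight; gives way to a push of about 5 N (10 N for both strips, pushed at the middle of the grille) and stays where it is pushed
- seal_far (a joint): how far (m) the black rubber seal strip at the port's +x end (48 mm from its centre) is pushed down: 0 = up, 0.006 = home on a firm stop. Carries the laid grille's weight; gives way to a push of about 5 N (10 N for both strips, pushed at the middle of the grille) and stays where it is pushed
- grille: blue slotted grille: flat plate 100 (x) x 70 (y) x 8 mm with a grip bar in the middle of its top, 50 mm long (x), 12 mm thick (y), its top 28 mm above the underside; about 0.2 kg. Origin at the centre of its underside, z up. Lies flat on the bench; its x goes along the box's x in the port, either way round; clearance 3 mm a side
- blank: orange unslotted blanking plate of the same size and shape as the grille; not needed; origin at the centre of its underside
- jar: bystander: white lidded jar, 58 mm wide, 42 mm tall; origin at the centre of its underside
- model: bystander: white plaster tooth model, 52x60x43 mm; origin at the centre of its underside
- bottle: bystander: milky squeeze bottle, 55 mm wide, 132 mm tall; origin at the centre of its underside
- tape: bystander: green tape roll lying flat, 45 mm wide, 12 mm tall; origin at the centre of its underside
- bur_stand: bystander: beige bur stand, 26x52x44 mm; origin at the centre of its underside

How it is judged:
By the outcome, as a careful person would: the job done as asked, in the order asked, and still so for the second after the job is handed in, with the robot touching nothing.
It also fails if it takes over 58 s, if anything falls off the work surface, if the arm or the gripper's body presses on something with over 40 N, if the wrist force passes 120 N, or if a joint passes its speed limit or range.

## Working session

There is one attempt and no reset: what is moved stays moved. The work goes in short steps, Python scripts to look and compute and a tool call to move; the robot and the scene stay as the last step left them, time stands still between calls to the robot, and variables do not carry over. Pictures are saved under pics/ and viewed, and the job is handed in when it is done.

Besides the shell and the picture viewer there is one more tool, called as a command line: name --argument value ..., lists and objects as JSON in quotes. arm_command: Moves the arm, as the interface text tells. Shifts and turns lie within -1 to 1; 1 stands for 0.3 m of shift or 30 degrees of turn. Its arguments: {"type":"object","properties":{"steps":{"type":"array","items":{"type":"object","properties":{"hand":{"type":"number"},"travel":{"type":"array","items":{"type":"number","minimum":-1,"maximum":1}},"rotation":{"type":"array","items":{"type":"number","minimum":-1,"maximum":1}}}}},"grip_force":{"type":"number"}},"required":["steps"]}

```bash
ls; mkdir -p pics; python3 - <<'E'
from plant import ctrl
import cv2
print(ctrl.get_state())
for n in ["scene","top"]:
    p,d=ctrl.read_camera(n); cv2.imwrite(f"pics/{n}0.png",p)
    print(ctrl.camera_params(n))
print(ctrl.camera_params("wrist"))
E
```

```text
pics
{'time': 0.0, 'qpos': array([-1.29302742e+00,  2.87167843e-01,  1.57818777e+00,  6.19016955e-06,
        1.27855599e+00, -1.49985128e-01]), 'dq': array([-0.00028686, -0.00051591,  0.00030121, -0.00057567, -0.00078972,
       -0.00158496]), 'joint_efforts': array([-2.46883542e-05, -4.05981374e+01, -2.92626500e+01, -1.81544697e-04,
        5.77920568e-03, -1.02659786e-05]), 'eef_pos': array([ 0.27988184, -0.61358837,  0.25493981]), 'tcp_rot': array([-0.15013307,  0.69181361, -0.69017695,  0.15003256]), 'contact_force': array([-0.0360566 ,  0.06254477,  0.42829774]), 'wrist_torque': array([-0.00444959,  0.02667966, -0.03452155]), 'opening': 0.9993581469547861}
{'fx': 369.2379610410708, 'fy': 369.2379610410708, 'cx': 319.12038124654833, 'cy': 199.83997328420205, 'distortion': array([-0.0035557,  0.       ,  0.       ,  0.       ,  0.       ]), 'extrinsics': array([[ 0.86673934, -0.2410033 ,  0.43666958,  0.13507116],
       [-0.49872642, -0.42914805,  0.75306302, -0.87244865],
       [ 0.00590523, -0.870488  , -0.49215421,  0.56161254],
       [ 0.        ,  0.        ,  0.        ,
[... 412 characters left out ...]
 -1.86768117e-01, -9.82404010e-01,
         1.35569813e+00],
       [ 0.00000000e+00,  0.00000000e+00,  0.00000000e+00,
         1.00000000e+00]])}
{'fx': 316.0797013478369, 'fy': 316.0797013478369, 'cx': 317.39300670419937, 'cy': 199.33358677104437, 'distortion': array([-0.02209585,  0.        ,  0.        ,  0.        ,  0.        ]), 'tool_from_camera': array([[ 5.72987031e-04,  9.61632185e-01,  2.74341416e-01,
        -6.97105873e-02],
       [-1.34827465e-03, -2.74340469e-01,  9.61631681e-01,
        -1.18323058e-01],
       [ 9.99998927e-01, -9.20890059e-04,  1.13935077e-03,
         7.72552019e-04],
       [ 0.00000000e+00,  0.00000000e+00,  0.00000000e+00,
         1.00000000e+00]])}
```

View pics/top0.png

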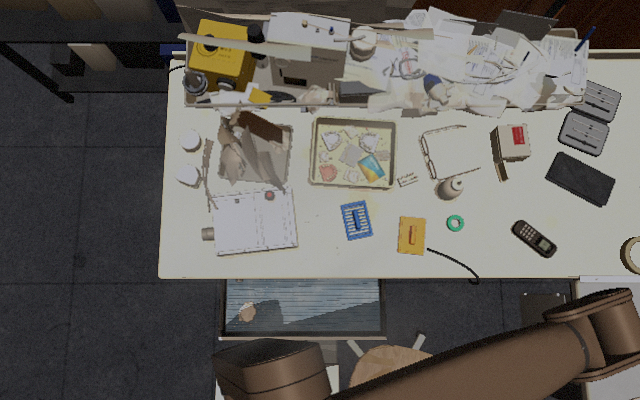

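View pics/scene0.png

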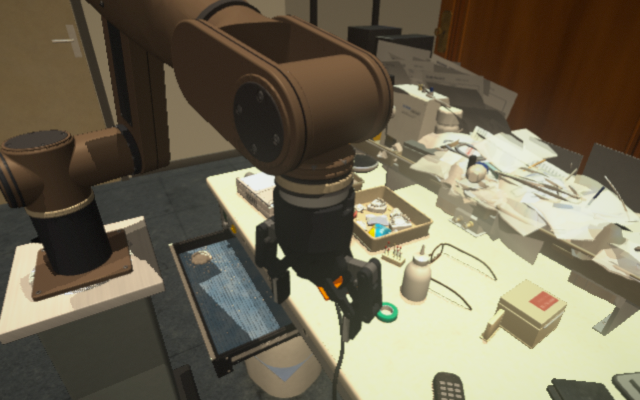

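The top view shows the box (columns 208–298, rows 190–255) with its spigot to the left (+y) and the knob at about (269,196). The blue grille is at (356,220) and the orange blank at (411,236). Next I'll measure them.

```bash
cat > h.py <<'E'
from plant import ctrl
import numpy as np, cv2
from scipy.spatial.transform import Rotation as R
def cloud(name,d,st=None):
    c=ctrl.camera_params(name)
    K=np.array([[c['fx'],0,c['cx']],[0,c['fy'],c['cy']],[0,0,1]])
    v,u=np.mgrid[0:400,0:640]
    n=cv2.undistortPoints(np.stack([u,v],-1).reshape(-1,1,2).astype(np.float64),K,c['distortion']).reshape(400,640,2)
    P=np.dstack([n[...,0]*d,n[...,1]*d,d])
    if name=='wrist':
        T=np.eye(4);T[:3,:3]=R.from_quat(st['tcp_rot']).as_matrix();T[:3,3]=st['eef_pos'];T=T@c['tool_from_camera']
    else: T=c['extrinsics']
    W=P@T[:3,:3].T+T[:3,3]; W[d==0]=np.nan
    return W
def rect(pts):
    r=cv2.minAreaRect((pts[:,:2]*1000).astype(np.float32)); return r
E
python3 - <<'E'
from h import *
p,d=ctrl.read_camera("top"); W=cloud("top",d)
np.save("top0.npy",W); 
for t in ["suction_box","lid_mid","knob","grille","blank","jar","model","bottle","tape","bur_stand"]:
    m=ctrl.masks_of("top",t)
    for k in m[:2]:
        q=W[k['region']]; q=q[~np.isnan(q[:,0])]
        if len(q)<5: continue
        print(t,round(k['score'],2),np.round(k['at']),len(q),"med",np.round(np.median(q,0),3),"z5-95",np.round(np.percentile(q[:,2],[5,50,95]),3),[np.round(x,1) for x in rect(q)])
big=cv2.resize(p[180:260,190:440],None,fx=3.2,fy=3.2,interpolation=cv2.INTER_CUBIC); cv2.imwrite("pics/t1.png",big)
print(np.round(W[270,300],3))
E
```

```text
suction_box 0.96 [253. 223.] 5122 med [0.515 0.069 0.047] z5-95 [0.039 0.047 0.055] [array([518.9,  84.3]), array([163.9, 253.2]), np.float64(6.3)]
lid_mid 0.58 [271. 219.] 1787 med [0.526 0.018 0.05 ] z5-95 [0.045 0.05  0.057] [array([526.3,  17.6]), array([145.3,  90.6]), np.float64(6.6)]
grille 0.79 [362. 218.] 776 med [ 0.526 -0.214  0.006] z5-95 [-0.004  0.006  0.027] [array([ 526.8, -210.4]), array([101.8,  71.3]), np.float64(13.0)]
grille 0.55 [272. 220.] 1781 med [0.524 0.018 0.05 ] z5-95 [0.045 0.05  0.056] [array([526. ,  17.3]), array([145.9,  91.1]), np.float64(6.4)]
blank 0.57 [411. 236.] 914 med [ 0.483 -0.356  0.007] z5-95 [0.003 0.007 0.026] [array([ 484. , -359.8]), array([ 71.7, 100. ]), np.float64(83.9)]
jar 0.85 [189. 143.] 400 med [0.742 0.249 0.04 ] z5-95 [0.007 0.04  0.045] [array([745.3, 251.6]), array([57.2, 55.8]), np.float64(48.7)]
jar 0.6 [410. 237.] 959 med [ 0.484 -0.357  0.007] z5-95 [0.002 0.007 0.025] [array([ 486.1, -360.7]), array([ 73.1, 104.2]), np.float64(83.9)]
model 0.87 [189. 176.] 462 med [0.642 0.246 0.041] z5-95 [0.002 0.041 0.047] [array([653. , 255.3]), array([75.6, 59.2]), np.float64(66.5)]
bottle 0.91 [450. 190.] 476 med [ 0.599 -0.451  0.07 ] z5-95 [0.009 0.07  0.106] [array([ 605.5, -457.9]), array([56. , 49.9]), np.float64(34.8)]
tape 0.58 [455. 221.] 239 med [ 0.518 -0.48   0.008] z5-95 [-0.004  0.008  0.014] [array([ 518.3, -480.4]), array([45.8, 50.2]), np.float64(0.2)]
bur_stand 0.65 [411. 177.] 188 med [ 0.638 -0.352  0.013] z5-95 [0.004 0.013 0.032] [array([ 639.7, -352.8]), array([26.1, 52.3]), np.float64(21.4)]
[ 0.392 -0.055 -0.002]
```

View pics/t1.png

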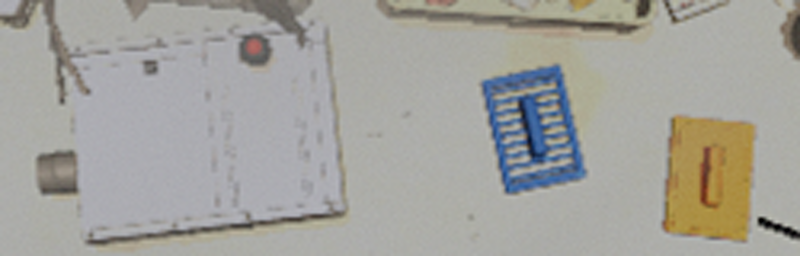

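```bash
python3 - <<'E'
from h import *
W=np.load("top0.npy"); s=ctrl.get_state()
print(R.from_quat(s['tcp_rot']).as_matrix().round(3))
# knob: points z>0.065 in box area
m=(W[...,2]>0.066)&(W[...,2]<0.1)
m[:185]=0;m[212:]=0;m[:,:255]=0;m[:,285:]=0
q=W[m];print(len(q),q.mean(0).round(4),q.min(0).round(3),q.max(0).round(3),W[196,269].round(3))
# height map of the zone around knob
x=W[...,0];y=W[...,1];z=W[...,2]
for x0 in np.arange(0.80,0.40,-0.03):
    print("x%.2f"%x0,[ (lambda a:int(1000*np.nanmax(a)) if a.size else -9)(z[(x>=x0)&(x<x0+.03)&(y>=y0)&(y<y0+.03)]) for y0 in np.arange(0.24,-0.37,-0.03)])
c=cv2.imread("pics/top0.png").astype(int)
for nm,mm,r in [("grille",(c[...,0]-c[...,2]>40),(195,245,335,380)),("blank",(c[...,2]-c[...,0]>70),(205,260,390,435))]:
    k=np.zeros_like(mm);k[r[0]:r[1],r[2]:r[3]]=mm[r[0]:r[1],r[2]:r[3]]
    q=W[k];print(nm,len(q),rect(q)); b=q[(q[:,2]>0.019)&(q[:,2]<.04)];print(" bar",len(b),rect(b),b.mean(0))
E
```

```text
[[-0.91   0.     0.415]
 [-0.415 -0.    -0.91 ]
 [-0.    -1.     0.   ]]
95 [0.5849 0.0191 0.0794] [ 0.57  -0.007  0.067] [0.611 0.035 0.094] [0.579 0.023 0.084]
x0.80 [7, 248, 328, 316, 247, 247, 202, 176, 170, 170, 170, 170, 190, 193, 212, 214, 217, 229, 227, 222, 218]
x0.77 [43, 175, 248, 176, 175, 180, 185, 175, 176, 174, 174, 175, 176, 173, 176, 176, 185, 201, 202, 202, 196]
x0.74 [47, 47, 5, 1, 168, 182, 156, 125, 131, 133, 38, 5, 50, 30, 30, 17, 35, 33, 23, 49, 5]
x0.71 [48, 45, 130, 148, 170, 140, 158, 154, 55, 81, 39, 44, 48, 27, 28, 22, 33, 31, 19, 47, 5]
x0.68 [4, 6, 127, 184, 173, 153, 140, 157, 135, 39, 6, 47, 47, 18, 14, 21, 26, 27, 20, 47, 3]
x0.65 [48, 49, 118, 156, 117, 156, 158, 162, 154, 42, 5, 50, 41, 26, 25, 18, 25, 31, 25, 50, 14]
x0.62 [48, 47, 111, 122, 91, 163, 144, 160, 156, 138, 7, 50, 48, 49, 48, 49, 15, 27, 11, 51, 42]
x0.59 [33, 48, 87, 54, 56, 57, 62, 161, 162, 152, 47, 5, 4, 46, 49, 48, 48, 49, 48, 46, 12]
x0.56 [5, 5, 85, 59, 58, 56, 58, 84, 87, 158, 48, 4, 7, 7, 11, 11, 11, 9, 6, 7, 7]
x0.53 [6, 6, 88, 87, 54, 54, 55, 56, 55, 56, 50, 9, 5, 5, 13, 32,
[... 165 characters left out ...]
 12, 11, 11, 6, 11, 30]
x0.44 [5, 9, 33, 50, 51, 56, 58, 58, 59, 59, 56, 5, 4, 4, 6, 7, 6, 6, 7, 15, 31]
x0.41 [5, 6, 7, 62, 57, 56, 53, 39, 5, 7, 7, 6, 5, 5, 6, 6, 5, 7, 4, 13, 12]
grille 557 ((527.06298828125, -208.087646484375), (103.77229309082031, 64.56050109863281), 16.81549072265625)
 bar 78 ((525.9908447265625, -209.5826416015625), (49.917606353759766, 11.877906799316406), 11.564188003540039) [ 0.52462095 -0.20924059  0.02647581]
blank 889 ((484.8329162597656, -357.7815856933594), (68.02996063232422, 98.7039794921875), 83.54649353027344)
 bar 85 ((483.5549621582031, -358.58392333984375), (11.762872695922852, 48.21144485473633), 82.24906921386719) [ 0.4831868  -0.35814326  0.02598579]
```

arm_command --steps '[{"hand":1,"travel":[-0.133,-0.015,-0.146]},{"hand":1,"travel":[-0.133,-0.015,-0.146]},{"hand":1,"travel":[-0.133,-0.015,-0.146]},{"hand":1,"travel":[-0.133,-0.015,-0.146]},{"hand":1,"travel":[-0.133,-0.015,-0.146]},{"hand":1,"travel":[-0.133,-0.015,-0.146]},{"hand":1,"travel":[-0.133,-0.015,-0.146]},{"hand":1,"travel":[-0.133,-0.015,-0.146]},{"hand":1,"travel":[-0.133,-0.015,-0.146]},{"hand":1,"travel":[-0.133,-0.015,-0.146]}]'

```text
$.steps[0]: bad value
```

arm_command --steps '[{"hand":1,"rotation":[0,-0.356,0]},{"hand":1,"rotation":[0,-0.356,0]},{"hand":1,"rotation":[0,-0.356,0]},{"hand":1,"rotation":[0,-0.356,0]},{"hand":1,"rotation":[0,-0.356,0]},{"hand":1,"rotation":[0,-0.356,0]},{"hand":1,"rotation":[0,-0.356,0]},{"hand":1,"rotation":[0,-0.356,0]},{"hand":1,"rotation":[0,-0.356,0]},{"hand":1,"rotation":[0,-0.356,0]},{"hand":1,"rotation":[0,-0.356,0]},{"hand":1,"rotation":[0,-0.356,0]},{"hand":1,"rotation":[0,-0.356,0]},{"hand":1,"rotation":[0,-0.356,0]},{"hand":1,"rotation":[0,-0.356,0]}]'

```text
$.steps[0]: bad value
```

```bash
python3 - <<'E'
from h import *
s=ctrl.get_state(); print(s['time'],s['eef_pos'],s['qpos'].round(2),R.from_quat(s['tcp_rot']).as_matrix().round(3))
p,d=ctrl.read_camera("wrist"); W=cloud("wrist",d,s); np.save("w1.npy",W); cv2.imwrite("pics/w1.png",p)
p,d=ctrl.read_camera("scene"); cv2.imwrite("pics/scene1.png",p)
E
```

```text
0.65 [ 0.28006561 -0.61415708  0.25635947] [-1.29  0.29  1.58  0.    1.28 -0.15] [[-0.91   0.     0.415]
 [-0.415 -0.    -0.91 ]
 [-0.    -1.     0.   ]]
```

arm_command --steps '[{"hand":1,"travel":[-0.133,-0.015,-0.146],"rotation":[0,0,0]},{"hand":1,"travel":[-0.133,-0.015,-0.146],"rotation":[0,0,0]},{"hand":1,"travel":[-0.133,-0.015,-0.146],"rotation":[0,0,0]},{"hand":1,"travel":[-0.133,-0.015,-0.146],"rotation":[0,0,0]},{"hand":1,"travel":[-0.133,-0.015,-0.146],"rotation":[0,0,0]},{"hand":1,"travel":[-0.133,-0.015,-0.146],"rotation":[0,0,0]},{"hand":1,"travel":[-0.133,-0.015,-0.146],"rotation":[0,0,0]},{"hand":1,"travel":[-0.133,-0.015,-0.146],"rotation":[0,0,0]},{"hand":1,"travel":[-0.133,-0.015,-0.146],"rotation":[0,0,0]},{"hand":1,"travel":[-0.133,-0.015,-0.146],"rotation":[0,0,0]}]'

```text
time: 2.0
eef_pos: [0.4661, -0.0374, 0.3038]
tcp_rot: [0.144, -0.69, 0.693, -0.149]
contact_force: [0.0, 0.1, -0.1]
opening: 0.999
```

arm_command --steps '[{"hand":1,"travel":[0,0,0],"rotation":[0,-0.356,0]},{"hand":1,"travel":[0,0,0],"rotation":[0,-0.356,0]},{"hand":1,"travel":[0,0,0],"rotation":[0,-0.356,0]},{"hand":1,"travel":[0,0,0],"rotation":[0,-0.356,0]},{"hand":1,"travel":[0,0,0],"rotation":[0,-0.356,0]},{"hand":1,"travel":[0,0,0],"rotation":[0,-0.356,0]},{"hand":1,"travel":[0,0,0],"rotation":[0,-0.356,0]},{"hand":1,"travel":[0,0,0],"rotation":[0,-0.356,0]},{"hand":1,"travel":[0,0,0],"rotation":[0,-0.356,0]},{"hand":1,"travel":[0,0,0],"rotation":[0,-0.356,0]},{"hand":1,"travel":[0,0,0],"rotation":[0,-0.356,0]},{"hand":1,"travel":[0,0,0],"rotation":[0,-0.356,0]},{"hand":1,"travel":[0,0,0],"rotation":[0,-0.356,0]},{"hand":1,"travel":[0,0,0],"rotation":[0,-0.356,0]},{"hand":1,"travel":[0,0,0],"rotation":[0,-0.356,0]}]'

```text
time: 3.88
eef_pos: [0.4665, -0.0312, 0.3077]
tcp_rot: [0.708, 0.039, -0.028, -0.704]
contact_force: [0.0, -0.4, 0.4]
opening: 0.995
```

```bash
python3 - <<'E'
from h import *
s=ctrl.get_state(); print(s['time'],s['eef_pos'],s['qpos'].round(2),R.from_quat(s['tcp_rot']).as_matrix().round(3))
p,d=ctrl.read_camera("wrist"); W=cloud("wrist",d,s); np.save("w1.npy",W); cv2.imwrite("pics/w1.png",p)
p,d=ctrl.read_camera("scene"); cv2.imwrite("pics/scene1.png",p)
E
```

```text
3.875 [ 0.46651433 -0.03123615  0.30769793] [-0.28 -0.23  2.01  0.    1.35 -1.95] [[ 0.995  0.016 -0.094]
 [ 0.094 -0.004  0.996]
 [ 0.015 -1.    -0.006]]
```

View pics/w1.png

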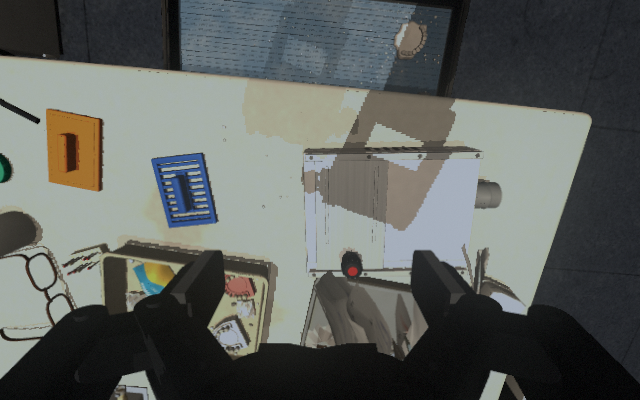

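View pics/scene1.png

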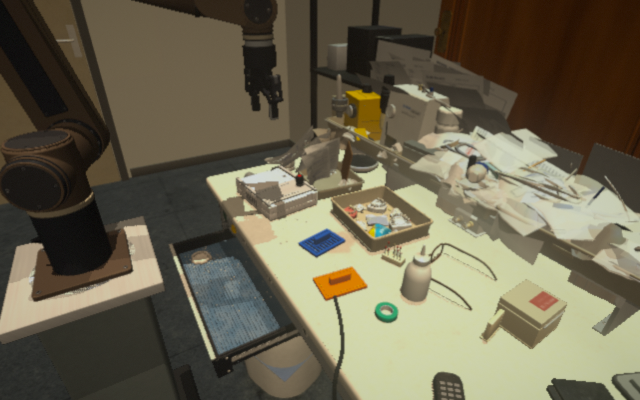

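The wrist view shows the knob at (350,265), the box at columns 303–480, rows 148–272, and the grille at (184,190). A tray holding a tall pile stands right behind the knob. I'll refine the poses from this view.

```bash
python3 - <<'E'
from h import *
W=np.load("w1.npy")
def rep(t):
    for k in ctrl.masks_of("wrist",t)[:2]:
        q=W[k['region']]; q=q[~np.isnan(q[:,0])]
        print(t,round(k['score'],2),np.round(k['at']),len(q),np.median(q,0).round(3),[np.round(x,1) for x in rect(q)])
    return k
ctrl.read_camera("wrist")
for t in ["suction_box","lid_mid","knob","grille"]: rep(t)
c=cv2.imread("pics/w1.png").astype(int)
# red dot
r=(c[...,2]-c[...,1]>90)&(c[...,2]-c[...,0]>90); r[:250]=0;r[290:]=0;r[:,:330]=0;r[:,370:]=0
print("red",r.sum(),np.argwhere(r).mean(0),np.nanmean(W[r],0))
dk=(c.max(2)<60);dk[:248]=0;dk[282:]=0;dk[:,:335]=0;dk[:,368:]=0
print("knob dark",dk.sum(),np.nanmedian(W[dk],0),rect(W[dk&(W[...,2]>.06)]))
# blue
b=(c[...,0]-c[...,2]>50);b[:140]=0;b[240:]=0;b[:,:140]=0;b[:,225:]=0
q=W[b];q=q[(q[:,2]>0.004)];print("grille",rect(q),q[:,2].max()); bb=q[(q[:,2]>0.02)&(q[:,2]<.035)];print("bar",len(bb),rect(bb),np.median(bb,0))
# box upper
m=(W[...,2]>.042)&(W[...,2]<.058); m[:140]=0;m[275:]=0;m[:,:298]=0;m[:,482:]=0
q=W[m];print("box",len(q),rect(q))
m=(W[...,2]>.0515)&(W[...,2]<.058); m[:140]=0;m[175:]=0;m[:,:298]=0;m[:,485:]=0
q=W[m];print("near lip",len(q),rect(q), np.median(q[:,2]))
print("bench",np.median(W[120:145,120:300,2]))
# pile max height near knob
x,y,z=W[...,0],W[...,1],W[...,2]
for x0 in np.arange(0.66,0.56,-0.01):
    print("%.2f"%x0,[(lambda a:int(1000*np.nanmax(a)) if a.size else -9)(z[(x>=x0)&(x<x0+.01)&(y>=y0)&(y<y0+.02)]) for y0 in np.arange(0.2,-0.1,-0.02)])
E
python3 -c "
import cv2;p=cv2.imread('pics/w1.png');cv2.imwrite('pics/w1c.png',cv2.resize(p[130:360,285:535],None,fx=2.6,fy=2.6))
p=cv2.imread('pics/scene1.png');cv2.imwrite('pics/s1c.png',cv2.resize(p[100:270,190:440],None,fx=3.2,fy=3.2))"
```

```text
suction_box 0.78 [391. 208.] 21625 [0.508 0.061 0.047] [array([534.1,  93.4]), array([197.4, 279.3]), np.float64(7.4)]
lid_mid 0.83 [351. 214.] 7741 [0.524 0.014 0.051] [array([545.4,  16.6]), array([180.8,  89.2]), np.float64(6.7)]
knob 0.62 [348. 266.] 410 [0.58  0.019 0.082] [array([587.5,  25.6]), array([37.8, 23.5]), np.float64(55.7)]
grille 0.78 [183. 191.] 3024 [ 0.526 -0.21   0.008] [array([ 530.4, -214.1]), array([103.3,  74.5]), np.float64(12.4)]
red 53 [270.90566038 352.13207547] [0.58511416 0.01971692 0.08328313]
knob dark 399 [0.57862445 0.01959307 0.0771748 ] ((583.5366821289062, 19.695003509521484), (23.430150985717773, 23.651416778564453), 55.18253707885742)
grille ((527.633056640625, -212.83595275878906), (98.86946868896484, 69.78919982910156), 11.843725204467773) 0.03102977224606185
bar 263 ((527.5703125, -212.7991180419922), (47.341678619384766, 10.562933921813965), 11.354391098022461) [ 0.52666211 -0.21220378  0.02874133]
box 19681 ((524.5546264648438, 67.53221130371094), (168.62367248535156, 224.2412109375), 6.293828010559082)
near lip 1445 ((454.7940979003906, 55.60611343383789), (26.07655906677246, 209.63279724121094), 6.453908443450928) 0.05443515021941653
bench nan
0.66 [-9, -9, -9, -9, 6, 66, 126, 132, 111, 114, 116, 30, 40, 2, 2, 47]
0.65 [-9, -9, -9, -9, 90, 117, 140, 145, 110, 113, 129, 37, 40, 2, 3, 48]
0.64 [5, -9, -9, -9, 84, 119, 143, 141, 85, 138, 145, 39, 39, 2, 2, 48]
0.63 [34, -9, -9, -9, 2, 109, 143, 141, 49, 149, 155, 38, 39, 3, 2, 48]
0.62 [2, -9, -9, -9, -9, 91, 96, 38, 39, 160, 157, 155, 34, 2, 2, 48]
0.61 [1, 64, -9, -9, -9, -9, -9, -9, -9, 161, 146, 154, 56, 2, 2, 2]
0.60 [1, 76, -9, -9, -9, 53, 56, 56, 56, 161, 146, 152, 56, 2, 2, 2]
0.59 [1, 84, 87, -9, -9, 56, 56, 56, 56, 83, 84, 152, 141, 3, 2, 3]
0.58 [2, 83, 86, 47, -9, 46, 47, 52, 52, 84, 85, 155, 148, 2, 3, 3]
0.57 [2, 84, 82, 47, 47, 46, 47, 52, 52, 84, 84, 157, 159, 2, 2, 2]
```

View pics/w1c.png

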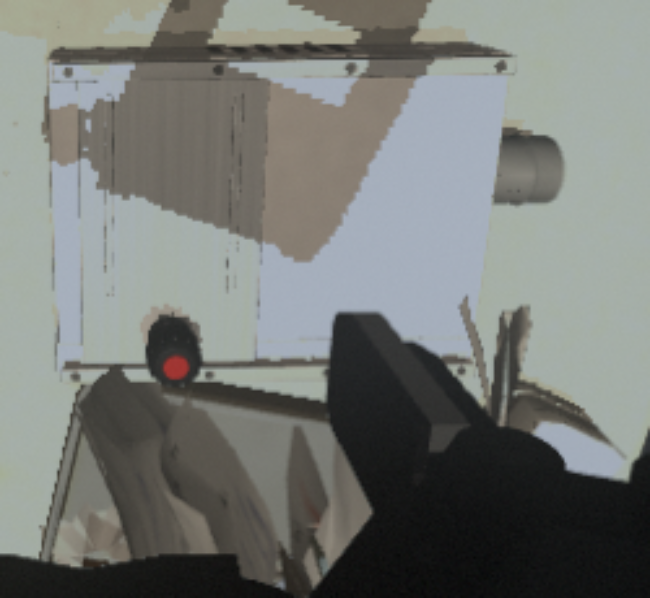

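View pics/s1c.png

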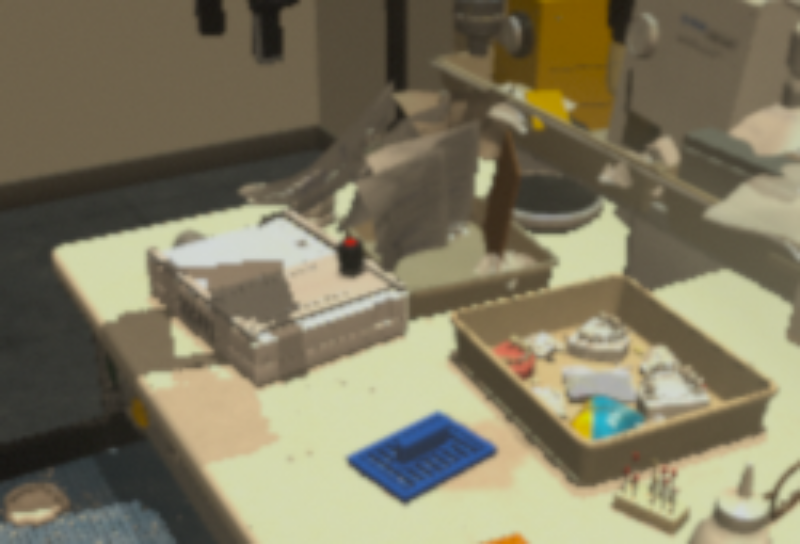

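```bash
python3 - <<'E'
from h import *
for f in ["top0.npy","w1.npy"]:
    W=np.load(f); q=W.reshape(-1,3); q=q[~np.isnan(q[:,0])]
    q=q[(q[:,2]>.06)&(q[:,2]<.22)&(q[:,0]<.7)&(q[:,0]>.45)&(q[:,1]>-.1)&(q[:,1]<.24)]
    print(f)
    for y0 in np.arange(-.08,.22,.02):
        k=q[(q[:,1]>=y0)&(q[:,1]<y0+.02)]
        print("y%.2f"%y0,[(z0,int(1000*k[(k[:,2]>=z0/1000)&(k[:,2]<z0/1000+.02)][:,0].min())) for z0 in range(60,200,20) if ((k[:,2]>=z0/1000)&(k[:,2]<z0/1000+.02)).sum()>2])
E
```

```text
top0.npy
y-0.08 []
y-0.06 []
y-0.04 [(120, 578), (140, 567)]
y-0.02 [(60, 597), (80, 598), (100, 594), (120, 584), (140, 572)]
y0.00 [(60, 571), (80, 570), (100, 607), (120, 612), (140, 625)]
y0.02 [(60, 570), (80, 573), (100, 632), (120, 614), (140, 605), (160, 604)]
y0.04 [(60, 650), (80, 659), (100, 667), (120, 648), (140, 631), (160, 624)]
y0.06 [(60, 599), (80, 665), (100, 673), (120, 686)]
y0.08 [(60, 650), (80, 649), (100, 631), (120, 633), (140, 633)]
y0.10 [(60, 624), (80, 625), (100, 630), (120, 647), (140, 681)]
y0.12 [(60, 628), (80, 641), (100, 654), (140, 698), (160, 692)]
y0.14 [(60, 645), (80, 668), (160, 681)]
y0.16 [(60, 537), (80, 544), (120, 647), (140, 665), (160, 683)]
y0.18 [(60, 549), (80, 537), (100, 634), (120, 686)]
y0.20 [(60, 650)]
w1.npy
y-0.08 []
y-0.06 []
y-0.04 [(100, 584), (120, 577), (140, 569)]
y-0.02 [(60, 596), (80, 590), (100, 588), (120, 588), (140, 579)]
y0.00 [(60, 572), (80, 573), (100, 611), (120, 613), (140, 609)]
y0.02 [(60, 572), (80, 573), (100, 625), (120, 623), (140, 605), (160, 603)]
y0.04 [(60, 642), (80, 647), (100, 653)]
y0.06 [(60, 663), (80, 673), (100, 652), (120, 635), (140, 634)]
y0.08 [(60, 651), (80, 628), (100, 630), (120, 634), (140, 634)]
y0.10 [(60, 625), (80, 626), (100, 634)]
y0.12 [(80, 646)]
y0.14 [(60, 551)]
y0.16 [(60, 543), (80, 537)]
y0.18 [(60, 565), (80, 570)]
y0.20 []
```

```bash
cat >> h.py <<'E'
def pose(lean_t,yaw):
    """tool x ~ +X rotated by yaw about world z, then fingers tipped outward (+x) by lean_t deg"""
    R0=np.array([[1,0,0],[0,0,1],[0,-1,0]]).T  # cols x=(1,0,0), y=(0,0,-1), z=(0,1,0)
    R0=np.column_stack([[1,0,0],[0,0,-1],[0,1,0]])
    return R.from_euler('z',yaw,degrees=True)*R.from_matrix(R0)*R.from_rotvec([0,0,np.radians(-lean_t)])
def plan(tgtpos,tgtR,n=None,step=.055,deg=10.):
    s=ctrl.get_state(); p0=s['eef_pos'];R0=R.from_quat(s['tcp_rot'])
    rv=(R0.inv()*tgtR).as_rotvec(); L=np.linalg.norm(tgtpos-p0)
    if n is None: n=max(1,int(np.ceil(max(L/step,np.degrees(np.linalg.norm(rv))/deg))))
    print("t",round(s['time'],2),"pos",p0.round(4),"dist",round(L,4),"rot",np.degrees(rv).round(2),"n",n)
    out=[]
    for i in range(n):
        Ri=R0*R.from_rotvec(rv*i/n); tv=Ri.inv().apply((tgtpos-p0)/n)/0.3
        out.append('{"hand":H,"travel":%s,"rotation":%s}'%(list(tv.round(3)+0.),list((rv/n/np.radians(30)).round(3)+0.)))
    print("["+",".join(out).replace(" ","")+"]")
E
python3 - <<'E'
from h import *
T=pose(45,-15);M=T.as_matrix();print(M.round(3))
g=np.array([.584,.0197,.075]); 
plan(g-M[:,1]*(.006+.09),T)
E
```

```text
[[ 0.683  0.683  0.259]
 [-0.183 -0.183  0.966]
 [ 0.707 -0.707  0.   ]]
t 4.22 pos [ 0.4665 -0.0313  0.3076] dist 0.1858 rot [ -7.66  18.95 -43.64] n 5
[{"hand":H,"travel":[np.float64(0.037),np.float64(0.11),np.float64(0.043)],"rotation":[np.float64(-0.051),np.float64(0.126),np.float64(-0.291)]},{"hand":H,"travel":[np.float64(0.017),np.float64(0.113),np.float64(0.048)],"rotation":[np.float64(-0.051),np.float64(0.126),np.float64(-0.291)]},{"hand":H,"travel":[np.float64(-0.004),np.float64(0.113),np.float64(0.051)],"rotation":[np.float64(-0.051),np.float64(0.126),np.float64(-0.291)]},{"hand":H,"travel":[np.float64(-0.024),np.float64(0.109),np.float64(0.053)],"rotation":[np.float64(-0.051),np.float64(0.126),np.float64(-0.291)]},{"hand":H,"travel":[np.float64(-0.044),np.float64(0.102),np.float64(0.054)],"rotation":[np.float64(-0.051),np.float64(0.126),np.float64(-0.291)]}]
```

arm_command --steps '[{"hand":0.6,"travel":[0.037,0.11,0.043],"rotation":[-0.051,0.126,-0.291]},{"hand":0.6,"travel":[0.017,0.113,0.048],"rotation":[-0.051,0.126,-0.291]},{"hand":0.6,"travel":[-0.004,0.113,0.051],"rotation":[-0.051,0.126,-0.291]},{"hand":0.6,"travel":[-0.024,0.109,0.053],"rotation":[-0.051,0.126,-0.291]},{"hand":0.6,"travel":[-0.044,0.102,0.054],"rotation":[-0.051,0.126,-0.291]}]'

```text
time: 4.85
eef_pos: [0.513, 0.0228, 0.1672]
tcp_rot: [0.705, 0.154, 0.315, -0.617]
contact_force: [0.1, -1.4, 0.2]
opening: 0.606
```

```bash
sed -i 's/list(tv.round(3)+0.)/[float(a) for a in tv.round(3)+0.]/; s/list((rv\/n\/np.radians(30)).round(3)+0.)/[float(a) for a in (rv\/n\/np.radians(30)).round(3)+0.]/' h.py; python3 - <<'E'
from h import *
T=pose(45,-15);M=T.as_matrix()
g=np.array([.584,.0197,.075]); 
s=ctrl.get_state();print(s['qpos'].round(2),R.from_quat(s['tcp_rot']).as_matrix().round(3),s['opening'])
plan(g-M[:,1]*(.006+.09),T)
p,d=ctrl.read_camera("wrist"); W=cloud("wrist",d,s); np.save("w2.npy",W); cv2.imwrite("pics/w2.png",p)
for t in ["knob","lid_mid"]:
  for k in ctrl.masks_of("wrist",t)[:2]:
    q=W[k['region']]; q=q[~np.isnan(q[:,0])]
    print(t,k['score'],k['at'],len(q),np.median(q,0).round(3),rect(q))
E
```

```text
[-0.09 -0.22  2.37 -0.42  0.34 -1.07] [[ 0.754  0.605  0.255]
 [-0.172 -0.192  0.966]
 [ 0.634 -0.772 -0.041]] 0.6058974882053103
t 4.85 pos [0.513  0.0228 0.1672] dist 0.0288 rot [ 1.58  1.72 -5.62] n 1
[{"hand":H,"travel":[-0.046,0.064,0.055],"rotation":[0.053,0.057,-0.187]}]
knob 0.95 [344.7, 191.1] 1125 [0.577 0.022 0.078] ((600.4332885742188, 27.4341983795166), (61.61976623535156, 23.753469467163086), 20.683500289916992)
lid_mid 0.61 [316.8, 94.3] 25199 [0.505 0.017 0.051] ((544.355224609375, 14.367137908935547), (180.98330688476562, 91.58756256103516), 6.338299751281738)
```

View pics/w2.png

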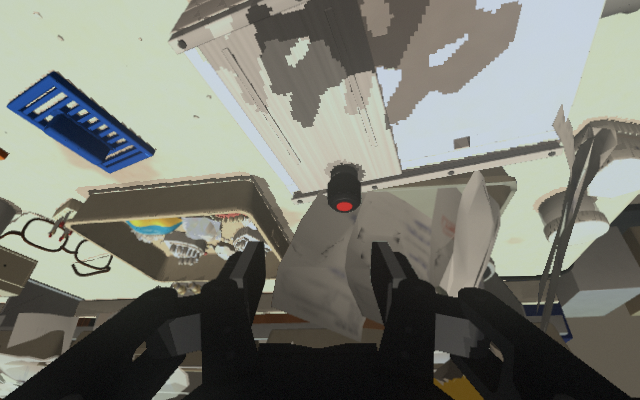

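Tilted view: the knob is at (345,185), roughly between the fingers. I'll refine its position and then approach.

```bash
python3 - <<'E'
from h import *
W=np.load("w2.npy")
k=ctrl.masks_of("wrist","knob")[0]['region']
q=W[k];q=q[(q[:,2]>.062)&(q[:,2]<.09)&(q[:,0]<.61)]
print(rect(q),np.percentile(q,[2,50,98],axis=0).round(4))
c=cv2.imread("pics/w2.png").astype(int); r=k&(c[...,2]-c[...,1]>90); print("red",r.sum(),np.nanmedian(W[r],0))
h=W.reshape(-1,3);h=h[(h[:,2]>.11)&(h[:,2]<.2)&(h[:,0]<.62)&(h[:,0]>.5)&(abs(h[:,1])<.12)]
for y0 in np.arange(-.06,.12,.02):
    a=h[(h[:,1]>=y0)&(h[:,1]<y0+.02)]
    if len(a)>3: print(round(y0,2),len(a),np.percentile(a[:,0],2).round(3),a[:,2].max().round(3))
T=pose(42,-15);M=T.as_matrix()
g=np.array([.583,.0200,.075]); 
plan(g-M[:,1]*(.006),T,n=5)
E
```

```text
((582.817138671875, 20.74609375), (23.964000701904297, 23.6052188873291), 22.072702407836914) [[0.572  0.0096 0.0632]
 [0.5766 0.0218 0.0784]
 [0.5919 0.0325 0.0836]]
red 108 [0.58505814 0.02007381 0.08328294]
-0.04 581 0.568 0.162
-0.02 3760 0.501 0.187
0.0 267 0.612 0.138
0.02 278 0.604 0.159
0.04 2012 0.502 0.184
0.06 2679 0.5 0.2
0.08 329 0.5 0.2
t 5.05 pos [0.5165 0.0219 0.1724] dist 0.1121 rot [ 1.52  1.76 -2.3 ] n 5
[{"hand":H,"travel":[-0.008,0.073,0.012],"rotation":[0.01,0.012,-0.015]},{"hand":H,"travel":[-0.009,0.073,0.012],"rotation":[0.01,0.012,-0.015]},{"hand":H,"travel":[-0.009,0.073,0.012],"rotation":[0.01,0.012,-0.015]},{"hand":H,"travel":[-0.01,0.073,0.011],"rotation":[0.01,0.012,-0.015]},{"hand":H,"travel":[-0.011,0.073,0.011],"rotation":[0.01,0.012,-0.015]}]
```

arm_command --steps '[{"hand":0.55,"travel":[-0.009,0.073,0.012],"rotation":[0.01,0.012,-0.015]},{"hand":0.55,"travel":[-0.009,0.073,0.012],"rotation":[0.01,0.012,-0.015]},{"hand":0.55,"travel":[-0.009,0.073,0.012],"rotation":[0.01,0.012,-0.015]},{"hand":0.55,"travel":[-0.01,0.06,0.011],"rotation":[0.01,0.012,-0.015]}]'

```text
time: 5.55
eef_pos: [0.572, 0.0307, 0.1281]
tcp_rot: [0.7, 0.152, 0.335, -0.613]
contact_force: [0.4, -0.4, 0.7]
opening: 0.55
```

```bash
python3 - <<'E'
from h import *
s=ctrl.get_state();print(s['qpos'].round(2),s['contact_force'])
T=pose(42,-15);M=T.as_matrix();print(R.from_quat(s['tcp_rot']).as_matrix().round(3))
plan(np.array([.5835,.0204,.075])-M[:,1]*(.006),T,n=2)
E
```

```text
[-0.06  0.01  2.27 -0.78  0.24 -0.64] [ 0.35609909 -0.41054514  0.72433658]
[[ 0.73   0.623  0.282]
 [-0.197 -0.203  0.959]
 [ 0.655 -0.756 -0.025]]
t 5.55 pos [0.572  0.0307 0.1281] dist 0.0501 rot [ 1.97 -0.07 -1.11] n 2
[{"hand":H,"travel":[-0.041,0.072,-0.009],"rotation":[0.033,-0.001,-0.019]},{"hand":H,"travel":[-0.042,0.072,-0.01],"rotation":[0.033,-0.001,-0.019]}]
```

```bash
python3 - <<'E'
from h import *
T=pose(38,-35);M=T.as_matrix();print(M.round(3))
plan(np.array([.5835,.0204,.078])-M[:,1]*(.006+.05),T,n=4)
E
```

```text
[[ 0.646  0.504  0.574]
 [-0.452 -0.353  0.819]
 [ 0.616 -0.788  0.   ]]
t 5.55 pos [0.572  0.0307 0.1281] dist 0.0202 rot [-10.75  15.3    3.11] n 4
[{"hand":H,"travel":[-0.015,-0.007,0.004],"rotation":[-0.09,0.127,0.026]},{"hand":H,"travel":[-0.015,-0.006,0.002],"rotation":[-0.09,0.127,0.026]},{"hand":H,"travel":[-0.016,-0.006,0.001],"rotation":[-0.09,0.127,0.026]},{"hand":H,"travel":[-0.016,-0.006,0.0],"rotation":[-0.09,0.127,0.026]}]
```

arm_command --steps '[{"hand":0.55,"travel":[-0.015,-0.007,0.004],"rotation":[-0.09,0.127,0.026]},{"hand":0.55,"travel":[-0.015,-0.006,0.002],"rotation":[-0.09,0.127,0.026]},{"hand":0.55,"travel":[-0.016,-0.006,0.001],"rotation":[-0.09,0.127,0.026]},{"hand":0.55,"travel":[-0.016,-0.006,0],"rotation":[-0.09,0.127,0.026]}]'

```text
time: 6.05
eef_pos: [0.561, 0.0371, 0.1288]
tcp_rot: [0.705, 0.014, 0.428, -0.566]
contact_force: [0.0, -0.1, 0.1]
opening: 0.551
```

```bash
python3 - <<'E'
from h import *
s=ctrl.get_state();print(s['qpos'].round(2),s['contact_force'])
T=pose(38,-35);M=T.as_matrix()
p,d=ctrl.read_camera("wrist"); cv2.imwrite("pics/w3.png",p);W=cloud("wrist",d,s); np.save("w3.npy",W)
p,d=ctrl.read_camera("scene"); cv2.imwrite("pics/s3.png",cv2.resize(p[60:260,200:440],None,fx=3,fy=3))
ks=ctrl.masks_of("wrist","knob")
if ks:
  k=ks[0];q=W[k['region']];q=q[(q[:,2]>.062)&(q[:,2]<.09)&(q[:,0]<.61)];print(k['score'],k['at'],rect(q))
plan(np.array([.5835,.0204,.078])-M[:,1]*(.006),T,n=3)
E
```

```text
[ 0.04  0.05  2.21 -0.9   0.5  -0.18] [ 0.00138623 -0.05473838  0.13530644]
0.79 [316.2, 203.8] ((582.8721923828125, 21.760005950927734), (23.95485496520996, 23.515827178955078), 81.47643280029297)
t 6.2 pos [0.5612 0.0375 0.1286] dist 0.052 rot [ 0.17 -0.68  0.3 ] n 3
[{"hand":H,"travel":[-0.01,0.057,-0.001],"rotation":[0.002,-0.008,0.003]},{"hand":H,"travel":[-0.01,0.057,-0.001],"rotation":[0.002,-0.008,0.003]},{"hand":H,"travel":[-0.01,0.057,-0.001],"rotation":[0.002,-0.008,0.003]}]
```

View pics/w3.png

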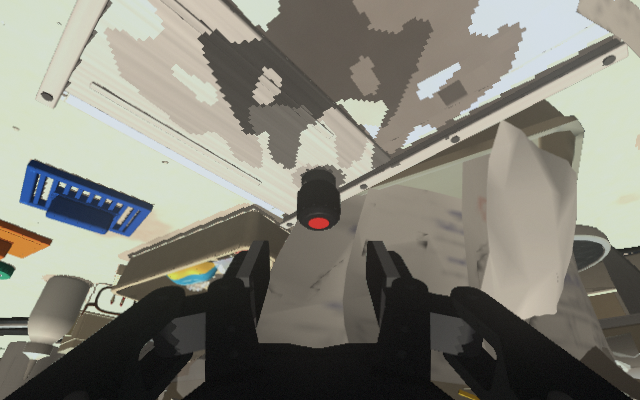

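View pics/s3.png

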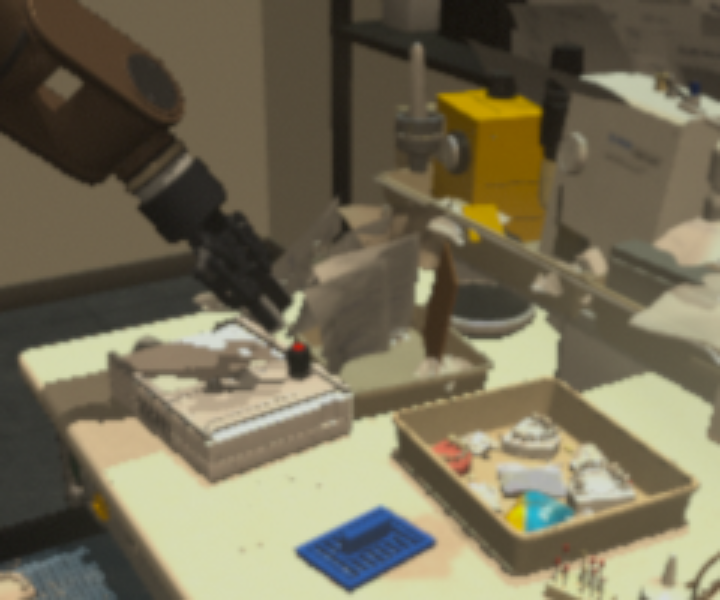

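The knob is centred between the fingers (about (318,200)), and the pile stays beyond them. Going in now.

arm_command --steps '[{"hand":0.55,"travel":[-0.01,0.057,0],"rotation":[0,-0.008,0]},{"hand":0.55,"travel":[-0.01,0.057,0],"rotation":[0,-0.008,0]},{"hand":0.55,"travel":[-0.01,0.057,0],"rotation":[0,-0.008,0]}]'

```text
time: 6.58
eef_pos: [0.5849, 0.0218, 0.0861]
tcp_rot: [0.706, 0.023, 0.423, -0.567]
contact_force: [-0.3, 0.5, 0.2]
opening: 0.551
```

```bash
python3 - <<'E'
from h import *
s=ctrl.get_state();print(s['qpos'].round(2),s['contact_force'])
T=pose(38,-35);M=T.as_matrix()
plan(np.array([.5835,.0207,.078])-M[:,1]*(.006),T,n=1)
E
```

```text
[ 0.    0.17  2.17 -1.06  0.42 -0.05] [-0.27877047  0.5003446   0.17916641]
t 6.58 pos [0.5849 0.0218 0.0861] dist 0.0056 rot [-0.12  0.06  0.58] n 1
[{"hand":H,"travel":[-0.018,0.0,-0.006],"rotation":[-0.004,0.002,0.019]}]
```

arm_command --steps '[{"hand":0.55,"travel":[-0.018,0,-0.006],"rotation":[0,0,0.019]},{"hand":0,"travel":[0,0,0],"rotation":[0,0,0]},{"hand":0,"travel":[0,0,0],"rotation":[0,0,0]},{"hand":0,"travel":[0,0,0],"rotation":[0,0,0]},{"hand":0,"travel":[0,0,0],"rotation":[0,0,0]},{"hand":0,"travel":[0,0,0],"rotation":[0,0,0]}]' --grip_force 45

```text
time: 7.32
eef_pos: [0.581, 0.0234, 0.0835]
tcp_rot: [0.705, 0.021, 0.419, -0.571]
contact_force: [3.7, -0.7, -5.4]
opening: 0.271
```

```bash
python3 - <<'E'
from h import *
s=ctrl.get_state();print(s['qpos'].round(2),s['contact_force'],s['opening']*85,s['dq'].round(3))
Rm=R.from_quat(s['tcp_rot']);print(s['eef_pos'],Rm.as_matrix().round(3))
print("lift 11mm",Rm.inv().apply([0,0,.011])/.3, "slide/30mm", Rm.inv().apply(.03*np.array([-np.sin(np.radians(6.3)),np.cos(np.radians(6.3)),0]))/.3)
E
```

```text
[ 0.    0.17  2.18 -1.04  0.41 -0.07] [ 3.74724904 -0.6551804  -5.36682789] 23.07571757404348 [ 0.001 -0.001  0.001  0.001 -0.002 -0.004]
[0.58095611 0.02335405 0.08354041] [[ 0.648  0.509  0.567]
 [-0.449 -0.346  0.824]
 [ 0.615 -0.788  0.004]]
lift 11mm [ 0.02255799 -0.02890599  0.00015821] slide/30mm [-0.05175467 -0.03997483  0.0756536 ]
```

arm_command --steps '[{"hand":0,"travel":[0.011,-0.0145,0],"rotation":[0,0,0]},{"hand":0,"travel":[0.011,-0.0145,0],"rotation":[0,0,0]},{"hand":0,"travel":[0,0,0],"rotation":[0,0,0]}]'

```text
time: 7.7
eef_pos: [0.5809, 0.0235, 0.0942]
tcp_rot: [0.705, 0.021, 0.419, -0.572]
contact_force: [5.7, -1.6, -7.3]
opening: 0.271
```

```bash
python3 - <<'E'
from h import *
s=ctrl.get_state();print(s['time'],s['contact_force'],s['opening']*85,s['eef_pos'],s['eef_pos'][2]-.0835)
p,d=ctrl.read_camera("wrist"); cv2.imwrite("pics/w4.png",p)
E
```

```text
7.7 [ 5.69234713 -1.609661   -7.29973959] 23.051892653268332 [0.58087448 0.02348204 0.09418096] 0.010680957371802344
```

View pics/w4.png

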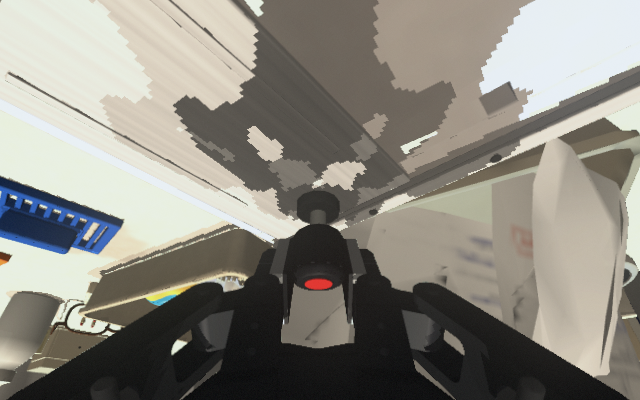

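arm_command --steps '[{"hand":0,"travel":[-0.002,0.0026,0],"rotation":[0,0,0]},{"hand":0,"travel":[-0.0173,-0.0133,0.0252],"rotation":[0,0,0]},{"hand":0,"travel":[-0.0259,-0.02,0.0378],"rotation":[0,0,0]},{"hand":0,"travel":[-0.0259,-0.02,0.0378],"rotation":[0,0,0]}]'

```text
time: 8.25
eef_pos: [0.5765, 0.0625, 0.092]
tcp_rot: [0.705, 0.02, 0.419, -0.572]
contact_force: [6.1, -1.0, -6.7]
opening: 0.273
```

```bash
python3 - <<'E'
from h import *
s=ctrl.get_state();print(s['time'],s['contact_force'],s['opening']*85,s['eef_pos'])
a=np.radians(6.3);u=np.array([-np.sin(a),np.cos(a),0]);dp=s['eef_pos']-np.array([.5809,.0235,.0942]);print("along",dp@u,"side",dp@np.array([np.cos(a),np.sin(a),0]),"dz",dp[2])
Rm=R.from_quat(s['tcp_rot']);rem=.092*u-dp+np.array([0,0,-.001]);print("rem",Rm.inv().apply(rem)/.3,"rot",np.degrees((Rm.inv()*R.from_quat([.705,.021,.419,-.572])).as_rotvec()))
E
```

```text
8.25 [ 6.13521417 -0.9693522  -6.67925872] 23.16604453535783 [0.57651419 0.06253421 0.0920217 ]
along 0.03927975074746523 side -7.59324695192734e-05 dz -0.0021783029492405542
rem [-0.08854262 -0.07311295  0.13308903] rot [ 0.06729701 -0.00309335 -0.05054206]
```

arm_command --steps '[{"hand":0,"travel":[-0.022,-0.0185,0.0333],"rotation":[0,0,0]},{"hand":0,"travel":[-0.022,-0.0185,0.0333],"rotation":[0,0,0]},{"hand":0,"travel":[-0.022,-0.0185,0.0333],"rotation":[0,0,0]},{"hand":0,"travel":[-0.012,-0.01,0.018],"rotation":[0,0,0]},{"hand":0,"travel":[0,0,0],"rotation":[0,0,0]}]'

```text
time: 8.88
eef_pos: [0.5712, 0.1105, 0.0915]
tcp_rot: [0.705, 0.021, 0.418, -0.572]
contact_force: [4.8, 1.6, -6.6]
opening: 0.271
```

```bash
python3 - <<'E'
from h import *
s=ctrl.get_state();print(s['time'],s['contact_force'],s['opening']*85,s['eef_pos'])
a=np.radians(6.3);u=np.array([-np.sin(a),np.cos(a),0]);dp=s['eef_pos']-np.array([.5809,.0235,.0942]);print("along",dp@u,"side",dp@np.array([np.cos(a),np.sin(a),0]),"dz",dp[2])
Rm=R.from_quat(s['tcp_rot']);rem=.092*u-dp+np.array([0,0,-.001]);print("rem",Rm.inv().apply(rem)/.3)
E
```

```text
8.875 [ 4.8131955   1.62023987 -6.64276045] 23.026409342713 [0.57121976 0.1105318  0.09152107]
along 0.0875684700237734 side -7.140610482971071e-05 dz -0.002678925826464895
rem [-0.00407717 -0.0101835   0.01136902]
```

arm_command --steps '[{"hand":0,"travel":[-0.003,-0.008,0.0094],"rotation":[0,0,0]},{"hand":0,"travel":[-0.002,-0.004,0.005],"rotation":[0,0,0]},{"hand":0,"travel":[0,0,0],"rotation":[0,0,0]}]'

```text
time: 9.25
eef_pos: [0.571, 0.1131, 0.0931]
tcp_rot: [0.707, 0.02, 0.418, -0.57]
contact_force: [3.8, 2.4, -6.9]
opening: 0.27
```

```bash
python3 - <<'E'
from h import *
s=ctrl.get_state();print(s['time'],s['contact_force'],s['opening']*85,s['eef_pos'])
a=np.radians(6.3);u=np.array([-np.sin(a),np.cos(a),0]);dp=s['eef_pos']-np.array([.5809,.0235,.0942]);print("along",dp@u,"side",dp@np.array([np.cos(a),np.sin(a),0]),"dz",dp[2], "Falong",s['contact_force']@u)
Rm=R.from_quat(s['tcp_rot']);print("down 9mm",Rm.inv().apply([0,0,-.009])/.3, Rm.inv().apply(u*.001)/.3)
E
```

```text
9.25 [ 3.76509609  2.39406309 -6.91938575] 22.971093469008753 [0.57099384 0.11314243 0.09313951]
along 0.09018811910755514 side -9.489185254967054e-06 dz -0.0010604851493615092 Falong 1.966445012498014
down 9mm [-1.84062752e-02  2.36898397e-02  2.30189674e-05] [-0.00172397 -0.00134192  0.00251759]
```

arm_command --steps '[{"hand":0,"travel":[-0.0095,0.012,0],"rotation":[0,0,0]},{"hand":0,"travel":[-0.0095,0.012,0],"rotation":[0,0,0]},{"hand":0,"travel":[0,0,0],"rotation":[0,0,0]}]'

```text
time: 9.62
eef_pos: [0.571, 0.1131, 0.0832]
tcp_rot: [0.707, 0.02, 0.418, -0.57]
contact_force: [3.5, 0.4, -5.2]
opening: 0.266
```

```bash
python3 - <<'E'
from h import *
s=ctrl.get_state();print(s['time'],s['contact_force'],s['opening']*85,s['eef_pos'])
a=np.radians(6.3);u=np.array([-np.sin(a),np.cos(a),0]);dp=s['eef_pos']-np.array([.5809,.0235,.0942]);print("along",dp@u,"side",dp@np.array([np.cos(a),np.sin(a),0]),"dz",dp[2], "Falong",s['contact_force']@u)
E
```

```text
9.625 [ 3.51399367  0.40796523 -5.19989216] 22.63613869479861 [0.57100054 0.11313438 0.08316408]
along 0.09017938141920126 side -3.7145765450487784e-06 dz -0.011035917922586833 Falong 0.01989583806521014
```

arm_command --steps '[{"hand":0.5,"travel":[0,0,0],"rotation":[0,0,0]},{"hand":0.5,"travel":[0,0,0],"rotation":[0,0,0]},{"hand":0.5,"travel":[0,0,0],"rotation":[0,0,0]},{"hand":0.5,"travel":[0,-0.06,0],"rotation":[0,0,0]},{"hand":0.5,"travel":[0,-0.13,0],"rotation":[0,0,0]},{"hand":0.5,"travel":[0,-0.17,0],"rotation":[0,0,0]},{"hand":0.5,"travel":[0,-0.17,0],"rotation":[0,0,0]},{"hand":0.5,"travel":[0,-0.13,0],"rotation":[0,0,0]},{"hand":0.5,"travel":[0,0,0],"rotation":[0,0,0]}]'

```text
time: 10.75
eef_pos: [0.4683, 0.1837, 0.2476]
tcp_rot: [0.707, 0.018, 0.42, -0.569]
contact_force: [0.5, -0.1, 0.5]
opening: 0.502
```

```bash
python3 - <<'E'
from h import *
s=ctrl.get_state();print(s['time'],s['contact_force'],s['opening']*85,s['eef_pos'],s['qpos'].round(2))
p,d=ctrl.read_camera("wrist"); cv2.imwrite("pics/w5.png",p);W=cloud("wrist",d,s);np.save("w5.npy",W)
for t in ["knob"]:
  for k in ctrl.masks_of("wrist",t)[:2]:
    q=W[k['region']]; q=q[(q[:,2]>.06)&(q[:,2]<.1)];print(t,k['score'],k['at'],rect(q),np.percentile(q[:,2],[50,98]))
c=p.astype(int);r=(c[...,2]-c[...,1]>90)&(c[...,2]-c[...,0]>90);print(r.sum(),np.nanmedian(W[r],0))
# plan for grille view
plan(np.array([.47,-.1,.28]),pose(0,11),deg=10.)
E
```

```text
10.75 [ 0.53925011 -0.08647327  0.50112358] 42.67547264146198 [0.46834054 0.18365428 0.24759507] [ 0.41 -0.19  2.18 -0.73  0.91 -0.17]
knob 0.57 [316.1, 165.6] ((573.4154052734375, 111.1243667602539), (24.889602661132812, 23.542186737060547), 56.02012252807617) [0.07921044 0.08409658]
73 [0.5756276  0.10881789 0.0834247 ]
t 10.85 pos [0.4678 0.1823 0.2439] dist 0.2846 rot [ 15.4  -44.28  35.57] n 6
[{"hand":H,"travel":[0.084,0.04,-0.128],"rotation":[0.086,-0.246,0.198]},{"hand":H,"travel":[0.07,0.026,-0.139],"rotation":[0.086,-0.246,0.198]},{"hand":H,"travel":[0.054,0.014,-0.148],"rotation":[0.086,-0.246,0.198]},{"hand":H,"travel":[0.035,0.002,-0.154],"rotation":[0.086,-0.246,0.198]},{"hand":H,"travel":[0.015,-0.007,-0.157],"rotation":[0.086,-0.246,0.198]},{"hand":H,"travel":[-0.007,-0.015,-0.157],"rotation":[0.086,-0.246,0.198]}]
```

View pics/w5.png

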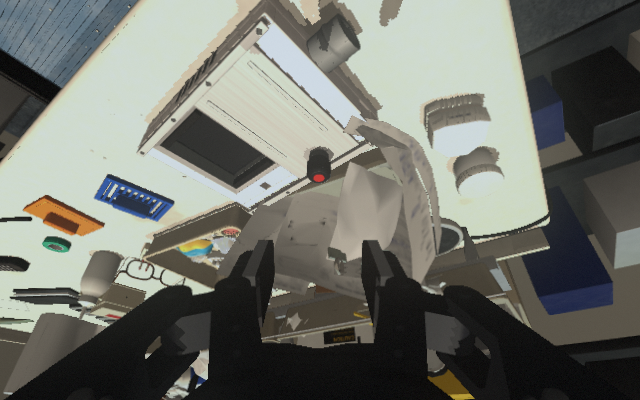

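The lid is open, the port is uncovered, and the knob top is back at 83 mm, so the pin has dropped. Next, a viewpoint over both the port and the grille.

arm_command --steps '[{"hand":0.5,"travel":[0.084,0.04,-0.128],"rotation":[0.086,-0.246,0.198]},{"hand":0.5,"travel":[0.07,0.026,-0.139],"rotation":[0.086,-0.246,0.198]},{"hand":0.5,"travel":[0.054,0.014,-0.148],"rotation":[0.086,-0.246,0.198]},{"hand":0.5,"travel":[0.035,0.002,-0.154],"rotation":[0.086,-0.246,0.198]},{"hand":0.5,"travel":[0.015,-0.007,-0.157],"rotation":[0.086,-0.246,0.198]},{"hand":0.5,"travel":[-0.007,-0.015,-0.157],"rotation":[0.086,-0.246,0.198]},{"hand":0.5,"travel":[0,0,0],"rotation":[0,0,0]}]'

```text
time: 11.72
eef_pos: [0.4406, -0.0359, 0.2621]
tcp_rot: [0.731, 0.03, 0.046, -0.68]
contact_force: [0.4, 0.9, -0.2]
opening: 0.504
```

```bash
python3 - <<'E'
from h import *
s=ctrl.get_state();print(s['time'],s['contact_force'],s['eef_pos'],s['qpos'].round(2),R.from_quat(s['tcp_rot']).as_matrix().round(3))
p,d=ctrl.read_camera("wrist"); cv2.imwrite("pics/w6.png",p);W=cloud("wrist",d,s);np.save("w6.npy",W);
p,d=ctrl.read_camera("top"); cv2.imwrite("pics/t6.png",p);np.save("t6.npy",cloud("top",d))
E
```

```text
11.725 [ 0.40235346  0.94808731 -0.2035445 ] [ 0.44056028 -0.03589065  0.26211116] [-0.29 -0.32  2.17 -0.04  1.17 -1.82] [[ 0.994  0.106  0.026]
 [-0.019 -0.073  0.997]
 [ 0.107 -0.992 -0.071]]
```

View pics/w6.png

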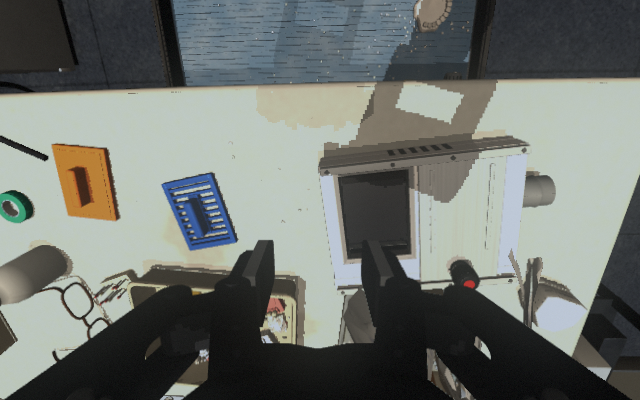

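View pics/t6.png

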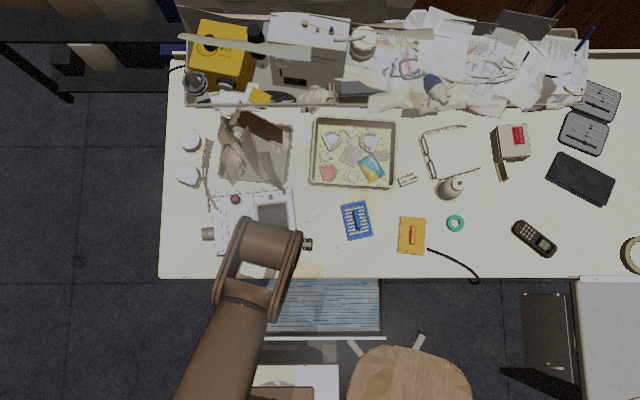

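```bash
python3 - <<'E'
from h import *
p=cv2.imread("pics/w6.png"); cv2.imwrite("pics/w6c.png",cv2.resize(p[125:300,310:540],None,fx=3.4,fy=3.4,interpolation=cv2.INTER_NEAREST))
W=np.load("w6.npy"); c=p.astype(int)
b=(c[...,0]-c[...,2]>50);b[:160]=0;b[260:]=0;b[:,:150]=0;b[:,245:]=0
q=W[b];q=q[(q[:,2]>0.004)&(q[:,2]<.035)];print("grille",rect(q),np.median(q[:,2])); bb=q[(q[:,2]>0.022)];print("bar",len(bb),rect(bb),np.median(bb,0))
# box top plane
m=(W[...,2]>.04)&(W[...,2]<.058);m[:130]=0;m[292:]=0;m[:,:312]=0;m[:,530:]=0
q=W[m];print("box",rect(q))
k=[W[r0,c0].round(3).tolist() for r0,c0 in [(220,330),(220,470),(270,350),(150,400)]];print(k)
E
```

```text
grille ((527.3919677734375, -212.81918334960938), (99.33264923095703, 69.83900451660156), 11.79884147644043) 0.008843122749116805
bar 299 ((527.2473754882812, -213.10220336914062), (48.68223571777344, 11.972533226013184), 12.288640022277832) [ 0.52645218 -0.2122982   0.02887722]
box ((531.1575927734375, 71.15357208251953), (183.37371826171875, 229.81024169921875), 6.39056396484375)
[[0.518, -0.04, 0.044], [0.514, 0.113, 0.051], [0.584, -0.016, 0.046], [0.443, 0.038, 0.019]]
```

View pics/w6c.png

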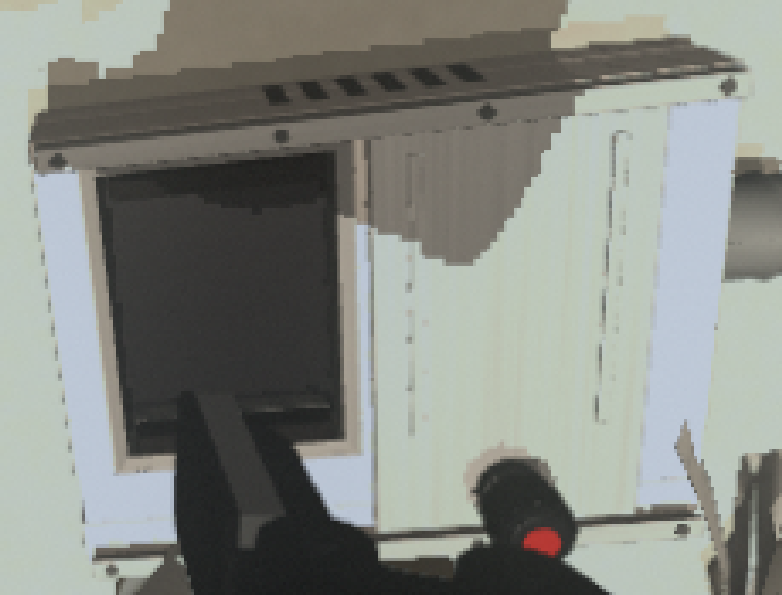

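```bash
python3 - <<'E'
from h import *
c=ctrl.camera_params("wrist");K=np.array([[c['fx'],0,c['cx']],[0,c['fy'],c['cy']],[0,0,1]])
# state at the time
pos=np.array([.44056,-.03589,.26211]);q=R.from_quat(ctrl.get_state()['tcp_rot']);print(ctrl.get_state()['eef_pos'])
T=np.eye(4);T[:3,:3]=q.as_matrix();T[:3,3]=pos;T=T@c['tool_from_camera']
def px(u,v,z=.045):
    u,v=u/3.4+310-.35,v/3.4+125-.35
    n=cv2.undistortPoints(np.array([[[u,v]]],float),K,c['distortion'])[0,0]
    r=T[:3,:3]@np.array([n[0],n[1],1]);t=(z-T[2,3])/r[2];return T[:3,3]+r*t
L=[px(82,172),px(115,472)];Rr=[px(353,143),px(362,453)];B=[px(115,472),px(362,453)]
for nm,e in [("L",L),("R",Rr),("B",B)]:
    dd=e[1]-e[0];print(nm,e[0].round(4),e[1].round(4),np.degrees(np.arctan2(dd[1],dd[0])).round(2),np.linalg.norm(dd).round(4))
a=np.radians(6.4);ux=np.array([np.cos(a),np.sin(a),0]);uy=np.array([-np.sin(a),np.cos(a),0])
yl=np.mean([e@uy for e in L]);yr=np.mean([e@uy for e in Rr]);xb=np.mean([e@ux for e in B])
print("width y",yr-yl); ctr=ux*(xb-.057)+uy*(yl+yr)/2;print("port centre",ctr)
# lid edges and knob based check: knob closed (0.5835,0.0205)-> port? box centre est
for f in ["w1.npy"]:pass
E
```

```text
[ 0.43982638 -0.0330261   0.26097563]
L [ 0.4636 -0.035   0.045 ] [ 0.5755 -0.0237  0.045 ] 5.76 0.1125
R [0.4542 0.049  0.045 ] [0.5659 0.062  0.045 ] 6.65 0.1125
B [ 0.5755 -0.0237  0.045 ] [0.5659 0.062  0.045 ] 96.39 0.0862
width y 0.08532597593423477
port centre [0.51406457 0.0129898  0.        ]
```

```bash
python3 - <<'E'
from h import *
s=ctrl.get_state();p,d=ctrl.read_camera("wrist");s2=ctrl.get_state();print(s['eef_pos'],s2['eef_pos'],s['tcp_rot'],s2['tcp_rot'])
np.savez("w7s.npz",pos=s['eef_pos'],q=s['tcp_rot']);cv2.imwrite("pics/w7.png",p);W=cloud("wrist",d,s);np.save("w7.npy",W)
c=p.astype(int)
b=(c[...,0]-c[...,2]>50);b[:160]=0;b[265:]=0;b[:,:140]=0;b[:,245:]=0
q=W[b];q=q[(q[:,2]>0.004)&(q[:,2]<.035)];print("grille",rect(q),np.median(q[:,2])); bb=q[(q[:,2]>0.022)];print("bar",len(bb),rect(bb),np.median(bb,0))
cv2.imwrite("pics/w7c.png",cv2.resize(p[125:300,310:540],None,fx=3.4,fy=3.4,interpolation=cv2.INTER_NEAREST))
E
```

```text
[ 0.43982638 -0.0330261   0.26097563] [ 0.43980155 -0.03209452  0.26114235] [ 0.73067308  0.03047337  0.04418198 -0.68061456] [ 0.73064785  0.03141001  0.04361281 -0.68063578]
grille ((527.2966918945312, -212.4508056640625), (99.20115661621094, 69.91055297851562), 11.277865409851074) 0.0088379309014055
bar 301 ((527.71435546875, -213.32920837402344), (48.74306106567383, 12.503320693969727), 10.176254272460938) [ 0.5264047  -0.21224791  0.02879373]
```

View pics/w7c.png

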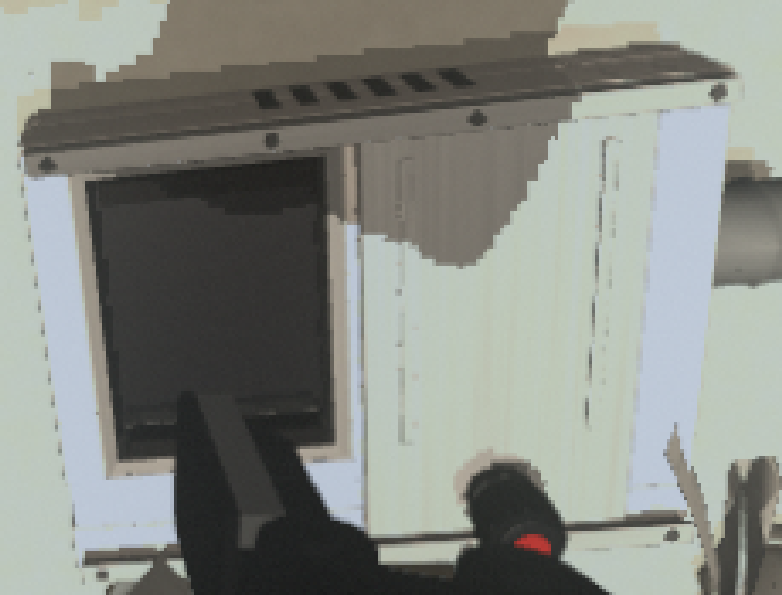

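```bash
cat > port.py <<'E'
from h import *
def port(statef,Lp,Rp,Bp,off,sc,a_deg=6.4):
    c=ctrl.camera_params("wrist");K=np.array([[c['fx'],0,c['cx']],[0,c['fy'],c['cy']],[0,0,1]])
    z=np.load(statef);T=np.eye(4);T[:3,:3]=R.from_quat(z['q']).as_matrix();T[:3,3]=z['pos'];T=T@c['tool_from_camera']
    def px(uv,z=.045):
        u,v=uv[0]/sc+off[0]-.35,uv[1]/sc+off[1]-.35
        n=cv2.undistortPoints(np.array([[[u,v]]],float),K,c['distortion'])[0,0]
        r=T[:3,:3]@np.array([n[0],n[1],1]);t=(z-T[2,3])/r[2];return T[:3,3]+r*t
    L,Rr,B=[[px(u) for u in e] for e in (Lp,Rp,Bp)]
    for nm,e in [("L",L),("R",Rr),("B",B)]:
        dd=e[1]-e[0];print(nm,e[0].round(4),e[1].round(4),np.degrees(np.arctan2(dd[1],dd[0])).round(2),np.linalg.norm(dd).round(4))
    a=np.radians(a_deg);ux=np.array([np.cos(a),np.sin(a),0]);uy=np.array([-np.sin(a),np.cos(a),0])
    yl=np.mean([e@uy for e in L]);yr=np.mean([e@uy for e in Rr]);xb=np.mean([e@ux for e in B])
    print("width y",yr-yl,"centre",ux*(xb-.057)+uy*(yl+yr)/2)
E
python3 - <<'E'
from port import *
port("w7s.npz",[(72,178),(106,477)],[(341,146),(352,458)],[(106,477),(352,458)],(310,125),3.4)
# grille grasp plan
plan(np.array([.5268,-.2124,.14]),pose(0,11.5))
E
```

```text
L [ 0.4645 -0.0353  0.045 ] [ 0.5762 -0.024   0.045 ] 5.75 0.1123
R [0.4541 0.048  0.045 ] [0.5666 0.0613 0.045 ] 6.75 0.1132
B [ 0.5762 -0.024   0.045 ] [0.5666 0.0613 0.045 ] 96.44 0.0859
width y 0.08487890353651342 centre [0.51473042 0.01243807 0.        ]
t 11.88 pos [ 0.4398 -0.0321  0.2611] dist 0.234 rot [  4.65 -12.47   5.66] n 5
[{"hand":H,"travel":[0.051,0.095,-0.113],"rotation":[0.031,-0.083,0.038]},{"hand":H,"travel":[0.048,0.092,-0.117],"rotation":[0.031,-0.083,0.038]},{"hand":H,"travel":[0.044,0.089,-0.12],"rotation":[0.031,-0.083,0.038]},{"hand":H,"travel":[0.041,0.086,-0.123],"rotation":[0.031,-0.083,0.038]},{"hand":H,"travel":[0.037,0.084,-0.127],"rotation":[0.031,-0.083,0.038]}]
```

arm_command --steps '[{"hand":0.45,"travel":[0.051,0.095,-0.113],"rotation":[0.031,-0.083,0.038]},{"hand":0.45,"travel":[0.048,0.092,-0.117],"rotation":[0.031,-0.083,0.038]},{"hand":0.45,"travel":[0.044,0.089,-0.12],"rotation":[0.031,-0.083,0.038]},{"hand":0.45,"travel":[0.041,0.086,-0.123],"rotation":[0.031,-0.083,0.038]},{"hand":0.45,"travel":[0.037,0.084,-0.127],"rotation":[0.031,-0.083,0.038]}]'

```text
time: 12.5
eef_pos: [0.5318, -0.2062, 0.1348]
tcp_rot: [-0.702, -0.077, 0.078, 0.704]
contact_force: [0.5, 0.4, 0.5]
opening: 0.454
```

```bash
python3 - <<'E'
from h import *
plan(np.array([.5270,-.2126,.08]),pose(0,11.3),n=3)
E
```

```text
t 12.5 pos [ 0.5318 -0.2062  0.1348] dist 0.0554 rot [-0.14  1.33 -0.05] n 3
[{"hand":H,"travel":[-0.007,0.061,-0.006],"rotation":[-0.002,0.015,-0.001]},{"hand":H,"travel":[-0.007,0.061,-0.006],"rotation":[-0.002,0.015,-0.001]},{"hand":H,"travel":[-0.007,0.061,-0.006],"rotation":[-0.002,0.015,-0.001]}]
```

arm_command --steps '[{"hand":0.45,"travel":[-0.007,0.061,-0.006],"rotation":[0,0.015,0]},{"hand":0.45,"travel":[-0.007,0.061,-0.006],"rotation":[0,0.015,0]},{"hand":0.45,"travel":[-0.007,0.05,-0.006],"rotation":[0,0.015,0]},{"hand":0.45,"travel":[0,0,0],"rotation":[0,0,0]}]'

```text
time: 13.0
eef_pos: [0.525, -0.2077, 0.0761]
tcp_rot: [-0.701, -0.067, 0.073, 0.706]
contact_force: [0.5, -0.9, 0.3]
opening: 0.445
```

```bash
python3 - <<'E'
from h import *
s=ctrl.get_state()
p,d=ctrl.read_camera("wrist");cv2.imwrite("pics/w8.png",p);W=cloud("wrist",d,s)
c=p.astype(int);b=(c[...,0]-c[...,2]>50);b[:,:200]=0;b[:,440:]=0
q=W[b];q=q[(q[:,2]>0.004)&(q[:,2]<.035)];print("grille",rect(q)); bb=q[(q[:,2]>0.022)];print("bar",len(bb),rect(bb),np.median(bb,0))
plan(np.array([.5270,-.2126,.037]),pose(0,11.3),n=2)
E
```

```text
grille ((527.865478515625, -213.06423950195312), (99.1642074584961, 68.54916381835938), 11.764215469360352)
bar 31 ((505.8210754394531, -220.321533203125), (2.2589595317840576, 4.927112579345703), 23.558870315551758) [ 0.50540656 -0.22063308  0.02738967]
t 13.05 pos [ 0.5256 -0.208   0.077 ] dist 0.0403 rot [-0.39  0.08 -0.32] n 2
[{"hand":H,"travel":[0.001,0.067,-0.008],"rotation":[-0.007,0.001,-0.005]},{"hand":H,"travel":[0.001,0.067,-0.008],"rotation":[-0.007,0.001,-0.005]}]
```

View pics/w8.png

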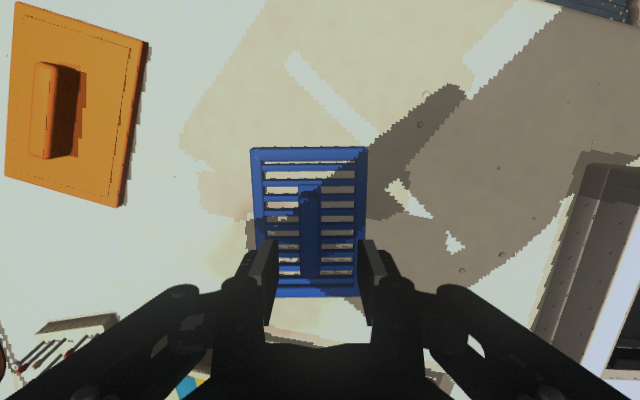

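arm_command --steps '[{"hand":0.45,"travel":[0.001,0.067,-0.009],"rotation":[-0.007,0,-0.005]},{"hand":0.45,"travel":[0.001,0.06,-0.009],"rotation":[-0.007,0,-0.005]},{"hand":0.45,"travel":[0,0,0],"rotation":[0,0,0]}]'

```text
time: 13.42
eef_pos: [0.5297, -0.2133, 0.0426]
tcp_rot: [0.706, 0.073, -0.068, -0.702]
contact_force: [-0.2, -0.8, 0.6]
opening: 0.452
```

```bash
python3 - <<'E'
from h import *
print(ctrl.get_state()['contact_force'])
plan(np.array([.5270,-.2128,.037]),pose(0,11.5),n=1)
E
```

```text
[-0.15138817 -0.78318381  0.5555348 ]
t 13.43 pos [ 0.5297 -0.2133  0.0426] dist 0.0062 rot [ 0.37 -0.04  0.34] n 1
[{"hand":H,"travel":[-0.008,0.019,0.004],"rotation":[0.012,-0.001,0.011]}]
```

arm_command --steps '[{"hand":0.45,"travel":[-0.008,0.018,0.003],"rotation":[0.012,0,0.011]},{"hand":0.2,"travel":[0,0,0],"rotation":[0,0,0]},{"hand":0,"travel":[0,0,0],"rotation":[0,0,0]},{"hand":0,"travel":[0,0,0],"rotation":[0,0,0]},{"hand":0,"travel":[0,0,0],"rotation":[0,0,0]},{"hand":0,"travel":[0,0,0],"rotation":[0,0,0]}]' --grip_force 50

```text
time: 14.18
eef_pos: [0.5286, -0.2135, 0.0402]
tcp_rot: [0.705, 0.072, -0.069, -0.703]
contact_force: [-0.1, -0.0, -1.3]
opening: 0.122
```

```bash
python3 - <<'E'
from h import *
s=ctrl.get_state();print(s['contact_force'],s['opening']*85)
plan(np.array([.5270,-.2128,.037]),pose(0,11.5),n=1)
E
```

```text
[-0.14904721 -0.04985605 -1.29778469] 10.346869601123412
t 14.18 pos [ 0.5286 -0.2135  0.0402] dist 0.0036 rot [ 0.19 -0.02  0.21] n 1
[{"hand":H,"travel":[-0.005,0.01,0.003],"rotation":[0.006,-0.001,0.007]}]
```

arm_command --steps '[{"hand":0,"travel":[0,-0.05,0],"rotation":[0,0,0]},{"hand":0,"travel":[0,-0.13,0],"rotation":[0,0,0]},{"hand":0,"travel":[0,-0.16,0],"rotation":[0,0,0]},{"hand":0,"travel":[0,-0.13,0],"rotation":[0,0,0]}]'

```text
time: 14.68
eef_pos: [0.5255, -0.2116, 0.1825]
tcp_rot: [-0.702, -0.069, 0.072, 0.705]
contact_force: [0.7, -0.4, -1.3]
opening: 0.124
```

```bash
python3 - <<'E'
from h import *
s=ctrl.get_state();print(s['contact_force'],s['opening']*85)
plan(np.array([.515,.0127,.18]),pose(0,6.4),step=.04)
E
```

```text
[ 0.7416623  -0.42510131 -1.34999899] 10.552255507302368
t 14.68 pos [ 0.5255 -0.2116  0.1825] dist 0.2246 rot [-0.2   5.07 -0.22] n 6
[{"hand":H,"travel":[0.019,0.002,0.123],"rotation":[-0.001,0.028,-0.001]},{"hand":H,"travel":[0.017,0.002,0.124],"rotation":[-0.001,0.028,-0.001]},{"hand":H,"travel":[0.015,0.002,0.124],"rotation":[-0.001,0.028,-0.001]},{"hand":H,"travel":[0.014,0.002,0.124],"rotation":[-0.001,0.028,-0.001]},{"hand":H,"travel":[0.012,0.002,0.124],"rotation":[-0.001,0.028,-0.001]},{"hand":H,"travel":[0.01,0.001,0.124],"rotation":[-0.001,0.028,-0.001]}]
```

arm_command --steps '[{"hand":0,"travel":[0.019,0,0.123],"rotation":[0,0.028,0]},{"hand":0,"travel":[0.017,0,0.124],"rotation":[0,0.028,0]},{"hand":0,"travel":[0.015,0,0.124],"rotation":[0,0.028,0]},{"hand":0,"travel":[0.014,0,0.124],"rotation":[0,0.028,0]},{"hand":0,"travel":[0.01,0,0.124],"rotation":[0,0.028,0]},{"hand":0,"travel":[0.008,0,0.1],"rotation":[0,0.028,0]},{"hand":0,"travel":[0,0,0],"rotation":[0,0,0]},{"hand":0,"travel":[0,0,0],"rotation":[0,0,0]}]'

```text
time: 15.68
eef_pos: [0.5173, 0.0095, 0.1957]
tcp_rot: [0.708, 0.043, -0.033, -0.704]
contact_force: [0.4, -0.5, -2.5]
opening: 0.125
```

```bash
python3 - <<'E'
from h import *
s=ctrl.get_state();print(s['contact_force'],s['opening']*85,s['dq'].round(3))
p,d=ctrl.read_camera("wrist");cv2.imwrite("pics/w9.png",p);np.savez("w9s.npz",pos=s['eef_pos'],q=s['tcp_rot']);W=cloud("wrist",d,s);np.save("w9.npy",W)
T=np.eye(4);T[:3,:3]=R.from_quat(s['tcp_rot']).as_matrix();T[:3,3]=s['eef_pos']
c=p.astype(int);b=(c[...,0]-c[...,2]>40);b[:,:180]=0;b[:,460:]=0
q=W[b];Q=(q-T[:3,3])@T[:3,:3]; print(np.percentile(Q,[1,50,99],axis=0).round(4))
pl=Q[(Q[:,1]>.025)]; print("plate in tool x,z",rect(pl[:,[0,2]]))
plan(np.array([.515,.0127,.18]),pose(0,6.4),n=1)
E
```

```text
[ 0.35695536 -0.46604207 -2.53587083] 10.605313123991795 [ 0.009 -0.01  -0.     0.004  0.006 -0.   ]
[[nan nan nan]
 [nan nan nan]
 [nan nan nan]]
plate in tool x,z ((31.522972106933594, -0.9190902709960938), (69.80615997314453, 164.246337890625), 89.95783996582031)
t 15.72 pos [0.5173 0.0093 0.1957] dist 0.0162 rot [ 0.39 -0.23  0.77] n 1
[{"hand":H,"travel":[-0.007,0.052,0.012],"rotation":[0.013,-0.008,0.026]}]
```

View pics/w9.png

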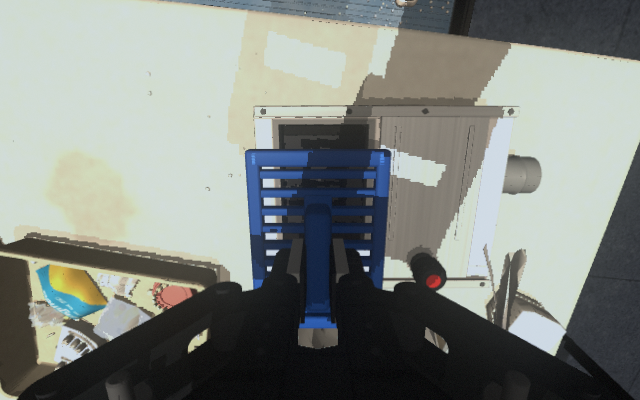

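```bash
python3 - <<'E'
from h import *
z=np.load("w9s.npz");M=R.from_quat(z['q']).as_matrix();W=np.load("w9.npy");c=cv2.imread("pics/w9.png").astype(int)
b=(c[...,0]-c[...,2]>35);q=W[b];q=q[~np.isnan(q[:,0])];Q=(q-z['pos'])@M
Q=Q[(abs(Q[:,0])<.08)&(abs(Q[:,2])<.06)&(Q[:,1]>0)&(Q[:,1]<.07)]
print(len(Q),np.percentile(Q,[0.5,5,50,95,99.5],axis=0).round(4))
pl=Q[(Q[:,1]>.025)&(Q[:,1]<.045)];print("plate y",np.median(pl[:,1]),rect(pl[:,[0,2]]))
nr=pl[pl[:,0]<-.02];print("plane fit dy/dx,dy/dz",np.linalg.lstsq(np.c_[pl[:,0],pl[:,2],np.ones(len(pl))],pl[:,1],rcond=None)[0])
print("near x",np.percentile(pl[:,0],[.2,1]),"z ext",np.percentile(nr[:,2],[.5,99.5]))
br=Q[(Q[:,1]<.022)];print("bar x",np.percentile(br[:,0],[1,99]),np.percentile(br[:,2],[1,99]))
E
```

```text
10885 [[-0.0502  0.0104 -0.0353]
 [-0.0487  0.0112 -0.0331]
 [-0.0221  0.0315 -0.0011]
 [ 0.0216  0.033   0.0313]
 [ 0.0473  0.0342  0.0333]]
plate y 0.03174722728841359 ((-0.8198471069335938, -0.8690757751464844), (69.85858917236328, 99.56066131591797), 89.95783996582031)
plane fit dy/dx,dy/dz [ 0.003844   -0.00268147  0.0318684 ]
near x [-0.05049019 -0.05013209] z ext [-0.03529857  0.03343269]
bar x [-0.02480194  0.02252023] [-0.00591066  0.00424856]
```

```bash
python3 - <<'E'
import cv2;p=cv2.imread("pics/w9.png");cv2.imwrite("pics/w9c.png",cv2.resize(p[95:165,240:400],None,fx=5,fy=5,interpolation=cv2.INTER_NEAREST))
E
```

```text
(no output)
```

View pics/w9c.png

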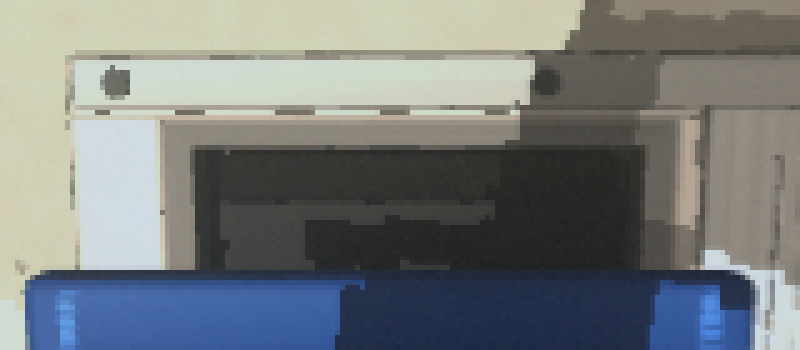

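```bash
python3 - <<'E'
from port import *
port("w9s.npz",[(162,130),(161,265)],[(698,125),(702,228)],[(165,122),(695,116)],(240,95),5)
print("NB: B used near edge -> add 0.114 along x (centre = printed + 0.114*ux)")
a=np.radians(6.4);M=pose(0,6.4).as_matrix()
E
```

```text
L [ 0.4638 -0.0361  0.045 ] [ 0.486  -0.0348  0.045 ] 3.45 0.0223
R [0.4534 0.0517 0.045 ] [0.47   0.0551 0.045 ] 11.56 0.0169
B [ 0.4625 -0.0357  0.045 ] [0.4521 0.051  0.045 ] 96.84 0.0873
width y 0.08976876368960383 centre [0.40062197 0.00135593 0.        ]
NB: B used near edge -> add 0.114 along x (centre = printed + 0.114*ux)
```

```bash
python3 - <<'E'
from h import *
plan(np.array([.515,.0134,.105]),pose(0,6.4),n=4)
E
```

```text
t 15.72 pos [0.5173 0.0093 0.1957] dist 0.0908 rot [ 0.39 -0.23  0.77] n 4
[{"hand":H,"travel":[-0.003,0.076,0.004],"rotation":[0.003,-0.002,0.006]},{"hand":H,"travel":[-0.002,0.076,0.004],"rotation":[0.003,-0.002,0.006]},{"hand":H,"travel":[-0.002,0.076,0.004],"rotation":[0.003,-0.002,0.006]},{"hand":H,"travel":[-0.002,0.076,0.004],"rotation":[0.003,-0.002,0.006]}]
```

arm_command --steps '[{"hand":0,"travel":[-0.003,0.076,0.004],"rotation":[0.003,-0.002,0.006]},{"hand":0,"travel":[-0.002,0.076,0.004],"rotation":[0.003,-0.002,0.006]},{"hand":0,"travel":[-0.002,0.076,0.004],"rotation":[0.003,-0.002,0.006]},{"hand":0,"travel":[-0.002,0.06,0.004],"rotation":[0.003,-0.002,0.006]},{"hand":0,"travel":[0,0,0],"rotation":[0,0,0]}]'

```text
time: 16.35
eef_pos: [0.5168, 0.0085, 0.1087]
tcp_rot: [0.707, 0.039, -0.036, -0.705]
contact_force: [0.8, -0.2, -2.1]
opening: 0.125
```

```bash
python3 - <<'E'
from h import *
print(ctrl.get_state()['contact_force'])
plan(np.array([.515,.0134,.09]),pose(0,6.4),n=2)
s=ctrl.get_state();p,d=ctrl.read_camera("wrist");cv2.imwrite("pics/w10.png",p)
E
```

```text
[ 0.77099834 -0.16726298 -2.13441603]
t 16.35 pos [0.5168 0.0085 0.1087] dist 0.0194 rot [ 0.14 -0.35  0.21] n 2
[{"hand":H,"travel":[-0.002,0.031,0.008],"rotation":[0.002,-0.006,0.004]},{"hand":H,"travel":[-0.002,0.031,0.008],"rotation":[0.002,-0.006,0.004]}]
```

View pics/w10.png

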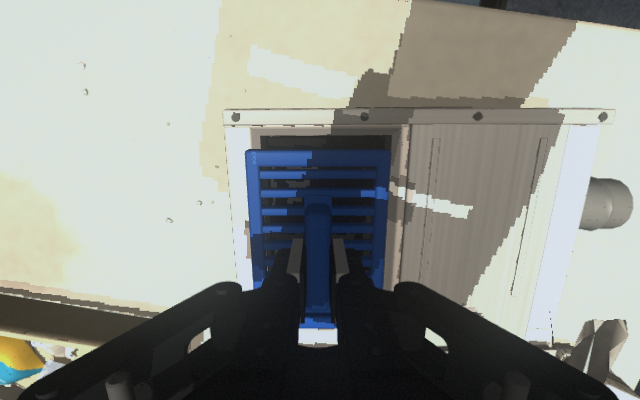

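arm_command --steps '[{"hand":0,"travel":[-0.003,0.02,0.01],"rotation":[0.002,-0.006,0.004]},{"hand":0,"travel":[-0.002,0.02,0.008],"rotation":[0,-0.005,0]},{"hand":0,"travel":[0,0,0],"rotation":[0,0,0]}]'

```text
time: 16.77
eef_pos: [0.5171, 0.0135, 0.0993]
tcp_rot: [0.707, 0.042, -0.037, -0.705]
contact_force: [-0.6, 0.4, -2.3]
opening: 0.123
```

```bash
python3 - <<'E'
from h import *
print(ctrl.get_state()['contact_force'])
plan(np.array([.515,.0134,.09]),pose(0,6.4),n=1)
s=ctrl.get_state();p,d=ctrl.read_camera("wrist");cv2.imwrite("pics/w11.png",cv2.resize(p[90:350,210:430],None,fx=2.3,fy=2.3,interpolation=cv2.INTER_NEAREST));np.savez("w11s.npz",pos=s['eef_pos'],q=s['tcp_rot'])
E
```

```text
[-0.60965838  0.38703523 -2.2846337 ]
t 16.77 pos [0.5171 0.0135 0.0993] dist 0.0096 rot [ 0.19 -0.    0.45] n 1
[{"hand":H,"travel":[-0.007,0.031,0.001],"rotation":[0.006,0.0,0.015]}]
```

View pics/w11.png

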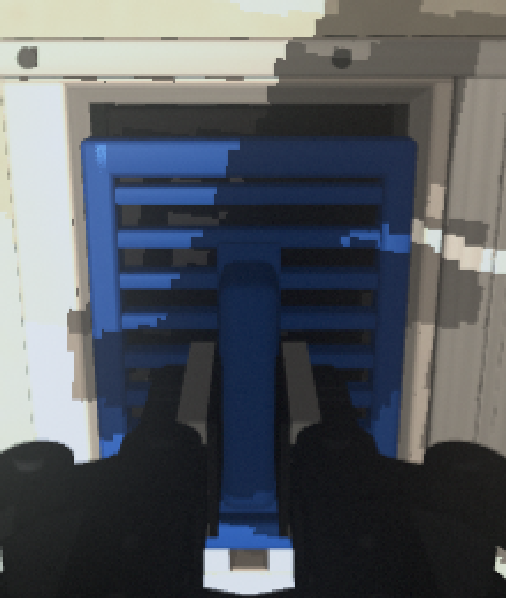

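arm_command --steps '[{"hand":0,"travel":[-0.007,0.016,0],"rotation":[0.006,0,0.015]},{"hand":0,"travel":[0,0.014,0],"rotation":[0,0,0]},{"hand":0,"travel":[0,0,0],"rotation":[0,0,0]}]'

```text
time: 17.2
eef_pos: [0.5155, 0.0132, 0.0905]
tcp_rot: [0.706, 0.04, -0.039, -0.706]
contact_force: [0.3, 0.0, -1.6]
opening: 0.121
```

```bash
python3 - <<'E'
from h import *
print(ctrl.get_state()['contact_force'])
plan(np.array([.515,.0132,.083]),pose(0,6.4),n=2)
s=ctrl.get_state();p,d=ctrl.read_camera("wrist");cv2.imwrite("pics/w12.png",cv2.resize(p[90:350,210:430],None,fx=2.3,fy=2.3,interpolation=cv2.INTER_NEAREST))
E
```

```text
[ 0.30091825  0.04481293 -1.5774416 ]
t 17.2 pos [0.5155 0.0132 0.0905] dist 0.0075 rot [0.02 0.01 0.06] n 2
[{"hand":H,"travel":[-0.001,0.012,0.0],"rotation":[0.0,0.0,0.001]},{"hand":H,"travel":[-0.001,0.012,0.0],"rotation":[0.0,0.0,0.001]}]
```

View pics/w12.png

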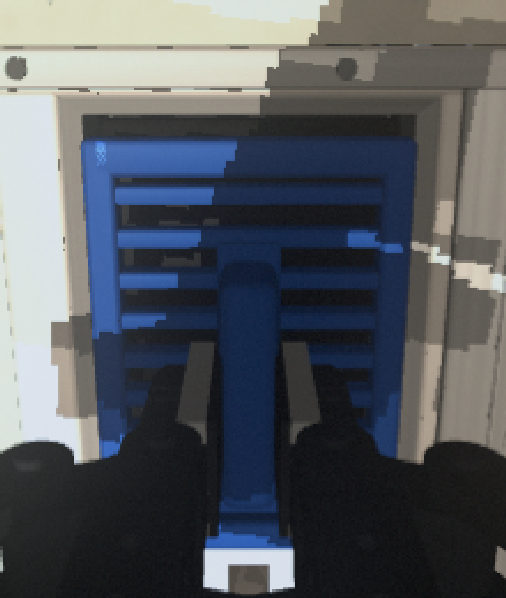

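arm_command --steps '[{"hand":0,"travel":[-0.003,0.012,0],"rotation":[0,0,0]},{"hand":0,"travel":[0,0.01,0],"rotation":[0,0,0]},{"hand":0,"travel":[0,0,0],"rotation":[0,0,0]}]'

```text
time: 17.62
eef_pos: [0.5148, 0.013, 0.0837]
tcp_rot: [0.706, 0.04, -0.039, -0.706]
contact_force: [0.3, -0.4, -1.6]
opening: 0.123
```

```bash
python3 - <<'E'
from h import *
s=ctrl.get_state();print(s['contact_force'],s['wrist_torque'])
plan(np.array([.5145,.0132,.081]),pose(0,6.4),n=1)
E
```

```text
[ 0.28860452 -0.41430245 -1.6293046 ] [ 0.00711772 -0.03843694 -0.06009045]
t 17.62 pos [0.5148 0.013  0.0837] dist 0.0027 rot [0.03 0.   0.1 ] n 1
[{"hand":H,"travel":[-0.001,0.009,0.001],"rotation":[0.001,0.0,0.003]}]
```

arm_command --steps '[{"hand":0,"travel":[0,0.007,0],"rotation":[0,0,0]},{"hand":0,"travel":[0,0,0],"rotation":[0,0,0]}]'

```text
time: 17.88
eef_pos: [0.5154, 0.0129, 0.0828]
tcp_rot: [0.706, 0.04, -0.039, -0.706]
contact_force: [0.6, -0.6, -2.0]
opening: 0.12
```

```bash
python3 - <<'E'
from h import *
s=ctrl.get_state();print(s['contact_force'],s['wrist_torque'],s['eef_pos'])
E
```

```text
[ 0.61071191 -0.55636404 -2.03243511] [-0.03702952  0.00800447  0.01656732] [0.5154411  0.01293412 0.08283531]
```

arm_command --steps '[{"hand":0,"travel":[-0.002,0.01,0],"rotation":[0,0,0]},{"hand":0,"travel":[-0.001,0.005,0],"rotation":[0,0,0]}]'

```text
time: 18.12
eef_pos: [0.5157, 0.0129, 0.0809]
tcp_rot: [0.706, 0.041, -0.038, -0.706]
contact_force: [-3.7, 1.1, 6.7]
opening: 0.121
```

```bash
python3 - <<'E'
from h import *
s=ctrl.get_state();print(s['contact_force'],s['wrist_torque'],s['eef_pos'])
E
```

```text
[-3.72120921  1.05846568  6.65302041] [0.08533478 0.70821437 0.02450375] [0.51567434 0.01287364 0.08090874]
```

arm_command --steps '[{"hand":0,"travel":[-0.007,-0.004,0],"rotation":[0,0,0]},{"hand":0,"travel":[-0.002,0,0],"rotation":[0,0,0]}]'

```text
time: 18.38
eef_pos: [0.5128, 0.0125, 0.0818]
tcp_rot: [0.706, 0.041, -0.038, -0.706]
contact_force: [-1.0, 0.2, -1.6]
opening: 0.12
```

```bash
python3 - <<'E'
from h import *
s=ctrl.get_state();print(s['contact_force'],s['wrist_torque'],s['eef_pos'])
p,d=ctrl.read_camera("wrist");cv2.imwrite("pics/w13.png",cv2.resize(p[90:350,210:430],None,fx=2.3,fy=2.3,interpolation=cv2.INTER_NEAREST))
p,d=ctrl.read_camera("top");cv2.imwrite("pics/t13.png",cv2.resize(p[170:270,190:310],None,fx=5,fy=5,interpolation=cv2.INTER_NEAREST))
E
```

```text
[-0.99523394  0.21244515 -1.57447818] [ 0.01623674 -0.02740763 -0.00962405] [0.51282797 0.0125418  0.08183479]
```

View pics/w13.png

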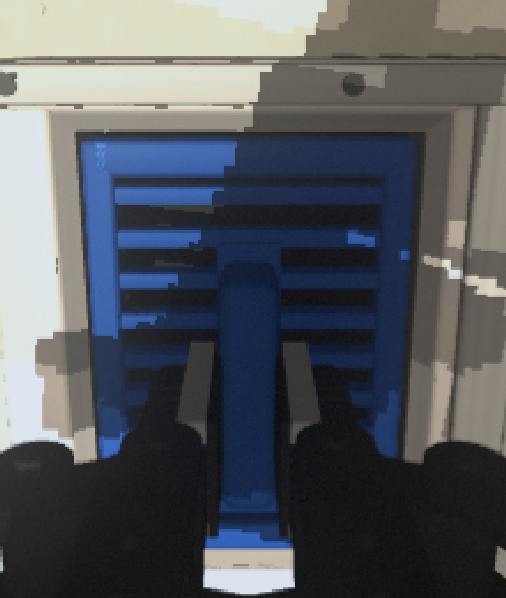

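View pics/t13.png

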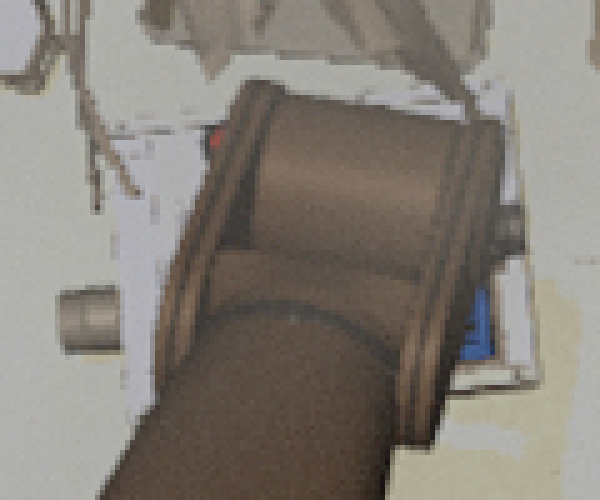

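arm_command --steps '[{"hand":0,"travel":[0.002,0.006,0.001],"rotation":[0,0,0]},{"hand":0,"travel":[0.001,0.004,0],"rotation":[0,0,0]}]'

```text
time: 18.73
eef_pos: [0.5133, 0.0127, 0.0801]
tcp_rot: [0.706, 0.04, -0.04, -0.706]
contact_force: [-4.4, 1.3, 8.3]
opening: 0.12
```

```bash
python3 - <<'E'
from h import *
s=ctrl.get_state();print(s['contact_force'],s['wrist_torque'],s['eef_pos'])
E
```

```text
[-4.36728559  1.30074808  8.324799  ] [0.04144918 0.87995298 0.00135569] [0.51327894 0.01270156 0.08011957]
```

arm_command --steps '[{"hand":0,"travel":[0,0.012,0],"rotation":[0,0,0]},{"hand":0,"travel":[0,0.012,0],"rotation":[0,0,0]}]'

```text
time: 18.98
eef_pos: [0.5133, 0.0126, 0.077]
tcp_rot: [0.706, 0.038, -0.042, -0.706]
contact_force: [-14.0, 0.5, 27.5]
opening: 0.124
```

```bash
python3 - <<'E'
from h import *
s=ctrl.get_state();print(s['contact_force'],s['wrist_torque'],s['eef_pos'],s['opening']*85)
p,d=ctrl.read_camera("wrist");cv2.imwrite("pics/w14.png",cv2.resize(p[90:350,210:430],None,fx=2.3,fy=2.3,interpolation=cv2.INTER_NEAREST))
E
```

```text
[-14.01508239   0.54143068  27.48024717] [ 0.14199949  2.119517   -0.04425276] [0.51329897 0.01264349 0.07698746] 10.538659081331497
```

View pics/w14.png

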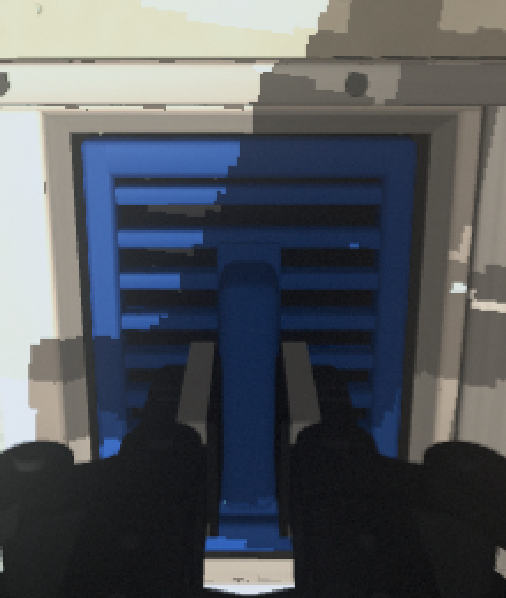

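```bash
cat > lvl.py <<'E'
from h import *
def lvl(tag):
    s=ctrl.get_state();p,d=ctrl.read_camera("wrist");cv2.imwrite(f"pics/{tag}.png",p);W=cloud("wrist",d,s);c=p.astype(int)
    a=np.radians(6.4);ux=np.array([np.cos(a),np.sin(a)]);uy=np.array([-np.sin(a),np.cos(a)])
    X=(W[...,:2]-[.5143,.0125])@ux;Y=(W[...,:2]-[.5143,.0125])@uy
    blue=(c[...,0]-c[...,2]>25)&(W[...,2]>.02)&(W[...,2]<.062)
    for nm,x0,x1,y0,y1 in [("near -y",-.05,-.03,-.036,-.02),("near +y",-.05,-.03,.02,.036),("near mid",-.05,-.04,-.01,.01),("far -y",.03,.05,-.036,-.02),("far +y",.03,.05,.02,.036),("-y mid",-.02,.02,-.036,-.028),("+y mid",-.02,.02,.028,.036)]:
        m=blue&(X>x0)&(X<x1)&(Y>y0)&(Y<y1)
        if m.sum()>5: print(nm,m.sum(),np.percentile(W[m][:,2],[50,90]).round(4))
    for nm,x0,x1,y0,y1 in [("box top -y",-.05,.05,-.053,-.044),("top far",.061,.075,-.03,.03),("bar",-.02,.02,-.005,.005)]:
        m=(X>x0)&(X<x1)&(Y>y0)&(Y<y1)&(W[...,2]>.02)&(W[...,2]<.09)
        if nm!='bar': m&=W[...,2]<.06
        else: m&=blue|((c[...,0]-c[...,2]>25))
        if m.sum()>5: print(nm,m.sum(),np.percentile(W[m][:,2],[10,50,90]).round(4))
    q=W[blue&(abs(X)<.06)&(abs(Y)<.045)];print("plate rect",rect(q))
    return W,X,Y
E
python3 -c "
from lvl import *
lvl('w15'); print(ctrl.get_state()['contact_force'],ctrl.get_state()['eef_pos'])"
```

```text
near -y 1071 [0.0454 0.0463]
near +y 1002 [0.0453 0.0463]
near mid 734 [0.0455 0.0464]
-y mid 936 [0.0456 0.0464]
+y mid 818 [0.0456 0.0464]
box top -y 2284 [0.0451 0.0458 0.0466]
bar 1672 [0.0647 0.0656 0.0664]
plate rect ((515.4879760742188, 10.458770751953125), (105.65083312988281, 72.85662841796875), 6.334495544433594)
[-10.12968499   0.54207904  18.57391856] [0.51328342 0.01266674 0.07702921]
```

arm_command --steps '[{"hand":0.4,"travel":[0,-0.002,0],"rotation":[0,0,0]},{"hand":0.4,"travel":[0,0,0],"rotation":[0,0,0]},{"hand":0.4,"travel":[0,0,0],"rotation":[0,0,0]},{"hand":0.4,"travel":[0,-0.05,0],"rotation":[0,0,0]},{"hand":0.4,"travel":[0,-0.1,0],"rotation":[0,0,0]},{"hand":0.4,"travel":[0,-0.15,0],"rotation":[0,0,0]},{"hand":0.4,"travel":[-0.03,-0.13,0],"rotation":[0,0,0]},{"hand":0.4,"travel":[-0.1,-0.1,-0.03],"rotation":[0,0,0]},{"hand":0.4,"travel":[-0.08,0,0],"rotation":[0,0,0]},{"hand":0.4,"travel":[0,0,0],"rotation":[0,0,0]}]'

```text
time: 20.32
eef_pos: [0.4526, -0.0039, 0.2481]
tcp_rot: [0.707, 0.041, -0.039, -0.705]
contact_force: [-0.2, 0.8, 0.4]
opening: 0.398
```

```bash
python3 -c "
from lvl import *
s=ctrl.get_state();print(s['contact_force'],s['eef_pos'])
W,X,Y=lvl('w16')
W=np.asarray(W);p=cv2.imread('pics/w16.png')
print([ (k['score'],k['at']) for k in ctrl.masks_of('wrist','grille')[:2]])
"
```

```text
[-0.1893302   0.79041687  0.35259261] [ 0.45260138 -0.00392945  0.24807805]
near -y 211 [0.0455 0.0467]
near +y 193 [0.0456 0.0464]
near mid 152 [0.0454 0.0464]
far -y 187 [0.0454 0.0465]
far +y 84 [0.0452 0.0462]
-y mid 232 [0.0456 0.0465]
+y mid 113 [0.0457 0.0466]
box top -y 596 [0.045  0.0459 0.0467]
top far 494 [0.045  0.0459 0.0467]
bar 327 [0.0647 0.0657 0.0665]
plate rect ((518.8560791015625, 9.656869888305664), (116.18020629882812, 73.10416412353516), 1.5325616598129272)
[(0.73, [325.1, 224.4]), (0.2, [417.1, 228.0])]
```

View pics/w16.png

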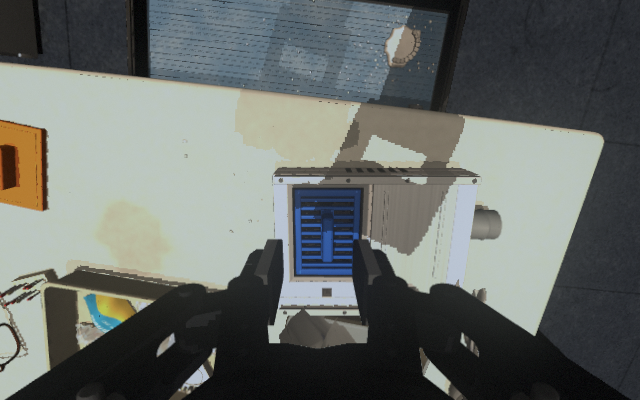

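```bash
python3 -c "
from h import *
p,d=ctrl.read_camera('top');W=cloud('top',d);cv2.imwrite('pics/t17.png',p)
for t in ['knob','blank','jar','model','bottle','tape','bur_stand']:
    for k in ctrl.masks_of('top',t)[:1]:
        q=W[k['region']];q=q[~np.isnan(q[:,0])];print(t,round(k['score'],2),np.round(k['at']),rect(q)[0],np.percentile(q[:,2],95).round(3))
c=p.astype(int);r=(c[...,2]-c[...,1]>50)&(c[...,2]-c[...,0]>50);r[:185]=0;r[215:]=0;r[:,:220]=0;r[:,260:]=0;print(r.sum(),W[r].mean(0))
p,d=ctrl.read_camera('scene');cv2.imwrite('pics/s17.png',p)
"
```

```text
blank 0.91 [413. 236.] (484.4459228515625, -359.1603088378906) 0.026
jar 0.71 [189. 142.] (747.5132446289062, 250.90609741210938) 0.045
model 0.68 [188. 174.] (653.8357543945312, 256.43243408203125) 0.047
bottle 0.57 [451. 190.] (618.2592163085938, -465.96197509765625) 0.106
tape 0.62 [455. 221.] (518.0054321289062, -475.4450988769531) 0.014
bur_stand 0.6 [407. 176.] (638.9977416992188, -352.04571533203125) 0.033
3 [0.55229196 0.09153117 0.21778468]
```

View pics/s17.png

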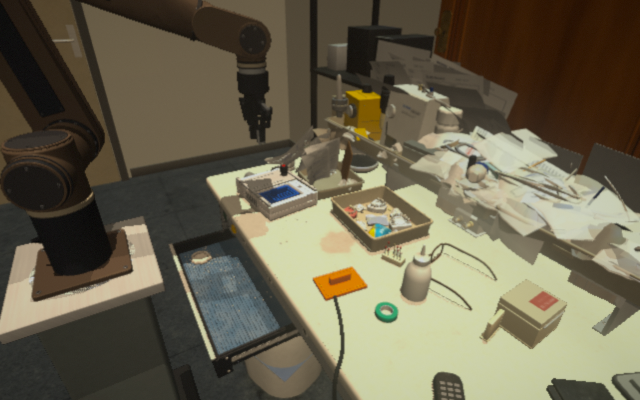

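View pics/t17.png

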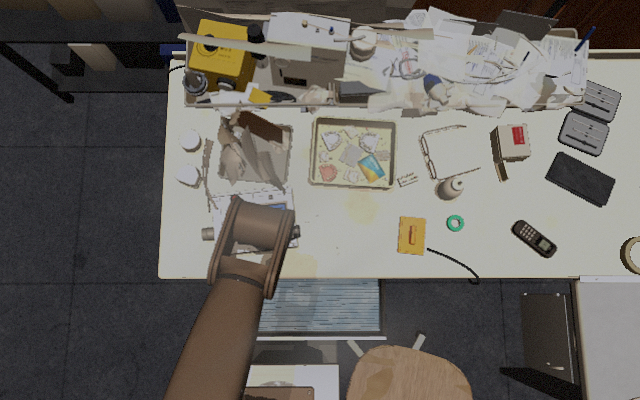

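arm_command --steps '[{"hand":0.4,"travel":[0,0,-0.15],"rotation":[0,0,0]},{"hand":0.4,"travel":[0,0,-0.1],"rotation":[0,0,0]},{"hand":0.4,"travel":[0,0,0],"rotation":[0,0,0]},{"hand":0.4,"travel":[0,0,0],"rotation":[0,0,0]}]'

```text
time: 21.38
eef_pos: [0.4623, -0.079, 0.2462]
tcp_rot: [0.706, 0.04, -0.041, -0.706]
contact_force: [-0.3, 0.7, 0.8]
opening: 0.398
```

```bash
python3 -c "
from lvl import *
W,X,Y=lvl('w18');c=cv2.imread('pics/w18.png').astype(int)
r=(c[...,2]-c[...,1]>90)&(c[...,2]-c[...,0]>90)&(W[...,2]>.06)&(W[...,2]<.12);print('red',r.sum(),np.nanmedian(W[r],0),np.nanmedian(X[r]),np.nanmedian(Y[r]));s=ctrl.get_state();print(s['contact_force'],s['time'])
"
```

```text
near -y 210 [0.0454 0.0463]
near +y 189 [0.0453 0.0463]
near mid 131 [0.0455 0.0464]
far +y 175 [0.0453 0.0463]
-y mid 143 [0.0457 0.0464]
+y mid 186 [0.0456 0.0465]
box top -y 595 [0.0449 0.0457 0.0467]
top far 41 [0.0448 0.0456 0.0465]
bar 327 [0.0648 0.0656 0.0666]
plate rect ((514.4611206054688, 16.96053695678711), (104.66291809082031, 80.29436492919922), 6.2766289710998535)
red 0 [nan nan nan] nan nan
[-0.42794971 -0.12993476  0.17837417] 21.425
  return np.nanmean(a, axis, out=out, keepdims=keepdims)
```

View pics/w18.png

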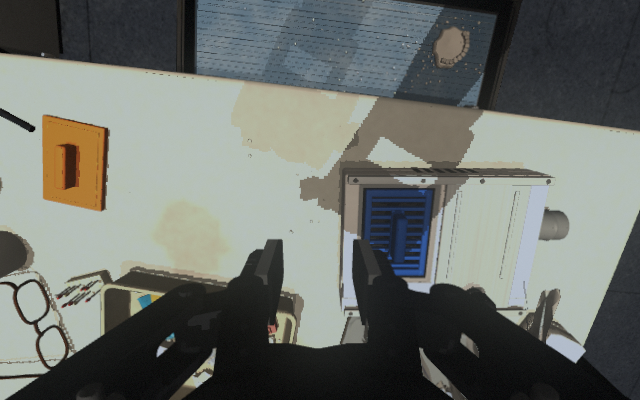

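```bash
python3 -c "
from plant import ctrl
print(ctrl.sign_off())"
```

```text
the job is handed in; nothing more can be done
None
```

The suction box is ready: the lid is fully open and locked, and the blue grille sits flush in the port. I handed it in at about 21.4 s with the gripper clear of everything.

**Lid:** I gripped the knob with the hand tilted to clear the pile behind it, lifted it about 11 mm and slid the lid 90.2 mm. The pin dropped in without resistance. After release, the knob's red top was at 83.4 mm (83.3 mm when locked shut) and had moved 89.3 mm by the camera.

**Grille:** I lowered it into the port in the grip, bar upwards. On the first touch it pushed sideways (about 4 N), so I lifted it slightly, shifted it about 3 mm and continued. I then pressed it down until the force rose to about 27 N at the expected flush height.

**Last checks:**
- **Level and flush:** the plate read 45.2–45.7 mm at every spot measured, against 45.6–45.9 mm for the box top, so it is within about 0.5 mm.
- **Other things:** the blank, jar, tooth model, tape and bur stand were where they started, to within about 5 mm. The bottle's fitted centre came out about 15 mm different, but its picture position moved only about 1 pixel, so I put that down to the mask.

**Not confirmed:**
- In the last wrist pictures a finger hid the knob, so pin-down rests on the view taken just after release. The lid still showed fully open at the end.
- I did not push the lid back to test the lock.
- A sideways reading of up to 14 N went with the press. I took it as a side effect of the vertical load.

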